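# Load the crank-out parts locker and latch it

### The job

Put the parts baskets away in the locker: wind the crank to run the hook rail all the way out, hang every basket that is on the bench by its handle on a pair of hooks of its own, then wind the rail fully home with the baskets on it and swing the brass latch shut until it rests in its catch. Leave the other things on the bench where they are.

Things in the scene. Friction and masses are not known exactly. Their poses are not given: they have to be found in the camera images.
- locker: Grey steel parts locker, its track and crank gearbox: one fixed piece. Origin on the bench under the hooks; z up, +y the way the rail runs home, -x to the robot. Locker box: x -65 to 110, y 165 to 593, 225 mm high, open at its -y end. Track 30 mm high, x 50 to 100, from y -410 mm to the locker. Gearbox 90 x 90, 70 high, at x -120, y -375 mm.
- rail (a joint): Position of the sliding hook rail, m: 0 = fully out, 0.39 = fully home (its grey end panel, top 220 mm above the bench, closes the locker's open end). Driven by the crank, 150 mm a turn; it stays where it is left. The end panel stands 80 mm beyond hook1 (to -y).
- crank (a joint): Angle of the crank, rad: 0 = rail fully out, 16.34 = fully home (2.6 turns), a hard stop at each end. Grows counter-clockwise seen from above. At 0 the crank arm points along the locker's +x. Takes about 2 to 5 N at the knob besides what a tight grip adds by twisting on it; stays where it is left.
- crank_axis (a point): Point on the crank's vertical axis, on top of the gearbox, at the same height as crank_knob (115 mm above the bench).
- crank_knob (a point): Middle of the grip of the crank's upright knob: black cylinder 18 mm across, fixed to the arm (it does not spin), 60 mm from the axis, from 89 to 136 mm above the bench; the crank's flat arm below it has its top at 89 mm. Moves with the crank.
- latch (a joint): Angle of the brass latch on the locker's roof, rad: 0 = closed, pointing to the locker's -y over the end panel, in its catch (hard stop); 1.9 = fully open; at 1.57 it points to -x. It closes counter-clockwise seen from above, takes about 1 N at the knob and stays where it is left.
- latch_hinge (a point): Point on the latch's vertical pivot on the locker's roof, at the height of latch_knob.
- latch_knob (a point): Middle of the grip of the latch's upright brass knob: 14 mm across, 66 mm from the pivot, about 236 to 268 mm above the bench (latch bar's top at 236 mm; roof at 225 mm). Moves with the latch.
- hook1 (a point): Hook pair 1 of 3 on the rail (1 next to the end panel; 115 mm apart along y): seat of the middle of a hung handle bar, 165 mm up, midway between two 7 mm wire hooks 54 mm apart. Each is a V: tip 30 mm to -x, 188 mm up; crest 30 mm to +x, 194 mm up. Bring the bar (along y) in from -x at 194 to 228 mm, over the tips, the basket passing under them, then lower; fingers between the hooks.
- hook2 (a point): Hook pair 2 of 3 on the rail (1 next to the end panel; 115 mm apart along y): seat of the middle of a hung handle bar, 165 mm up, midway between two 7 mm wire hooks 54 mm apart. Each is a V: tip 30 mm to -x, 188 mm up; crest 30 mm to +x, 194 mm up. Bring the bar (along y) in from -x at 194 to 228 mm, over the tips, the basket passing under them, then lower; fingers between the hooks.
- hook3 (a point): Hook pair 3 of 3 on the rail (1 next to the end panel; 115 mm apart along y): seat of the middle of a hung handle bar, 165 mm up, midway between two 7 mm wire hooks 54 mm apart. Each is a V: tip 30 mm to -x, 188 mm up; crest 30 mm to +x, 194 mm up. Bring the bar (along y) in from -x at 194 to 228 mm, over the tips, the basket passing under them, then lower; fingers between the hooks.
- basket1: Steel parts basket (alike; some may be absent), 58 x 90 mm, 34 mm high, about 160 g, with small microscope parts fixed in it. Origin under its centre, z up. A fixed bail handle stands over its long (y) axis: legs at y -43 and +43 mm, 8 mm bar along y, its centre 110 mm above the base.
- basket1_grip (a point): Middle of the handle bar of basket1, 110 mm above its base: a black grip sleeve 12 mm across, 36 mm long along the basket's y. The 8 mm bar is bare for 21 mm on each side of the sleeve.
- basket2: Steel parts basket (alike; some may be absent), 58 x 90 mm, 34 mm high, about 160 g, with small microscope parts fixed in it. Origin under its centre, z up. A fixed bail handle stands over its long (y) axis: legs at y -43 and +43 mm, 8 mm bar along y, its centre 110 mm above the base.
- basket2_grip (a point): Middle of the handle bar of basket2, 110 mm above its base: a black grip sleeve 12 mm across, 36 mm long along the basket's y. The 8 mm bar is bare for 21 mm on each side of the sleeve.
- basket3: Steel parts basket (alike; some may be absent), 58 x 90 mm, 34 mm high, about 160 g, with small microscope parts fixed in it. Origin under its centre, z up. A fixed bail handle stands over its long (y) axis: legs at y -43 and +43 mm, 8 mm bar along y, its centre 110 mm above the base.
- basket3_grip (a point): Middle of the handle bar of basket3, 110 mm above its base: a black grip sleeve 12 mm across, 36 mm long along the basket's y. The 8 mm bar is bare for 21 mm on each side of the sleeve.
- mount_ring: Bystander: black camera mount ring, 62 mm across, 12 mm high, lying flat; origin under its centre. Leave alone.
- mirror_arm: Bystander: chrome mirror arm, 114 mm long, a 12 mm rod ending in a 44 mm disc, lying flat; origin under its centre. Leave alone.
- filter: Bystander: frosted glass filter disc, 48 mm across, 6 mm thick, lying flat; origin under its centre. Leave alone.
- draw_tube: Bystander: lacquered brass draw tube, 42 mm across, 85 mm tall, standing upright; origin under its centre. Leave alone.
- driver: Bystander: screwdriver, 150 mm long, lying flat; origin under its centre. Leave alone.
There are look-alikes about, which are no part of the job. Leave any red look-alike of the basket1 alone. Leave any purple look-alike of the basket2 alone.

How it is judged (in metres and radians):
On the way, in this order (a step that is already met when the one before it is completed fails the run):
1. the hook rail has been wound all the way out (value of joint rail below 0.01 m), for 0.2 s.
2. every basket hangs by its handle on a pair of hooks, released ((distance between basket1_grip and hook1 below 0.02 m or distance between basket1_grip and hook2 below 0.02 m or distance between basket1_grip and hook3 below 0.02 m) and angle between each of basket1, basket2, basket3's own z axis and vertical below 0.35 rad and (distance between basket2_grip and hook1 below 0.02 m or distance between basket2_grip and hook2 below 0.02 m or distance between basket2_grip and hook3 below 0.02 m) and (distance between basket3_grip and hook1 below 0.02 m or distance between basket3_grip and hook2 below 0.02 m or distance between basket3_grip and hook3 below 0.02 m) and contact force between the fingers and basket1 below 0.5 N and contact force between the fingers and basket2 below 0.5 N and contact force between the fingers and basket3 below 0.5 N and linear speed of each of basket1, basket2, basket3 below 0.05 m/s), for 0.3 s.
3. the rail has been wound fully home with every basket hanging on it (value of joint rail above 0.38 m and (distance between basket1_grip and hook1 below 0.02 m or distance between basket1_grip and hook2 below 0.02 m or distance between basket1_grip and hook3 below 0.02 m) and angle between each of basket1, basket2, basket3's own z axis and vertical below 0.35 rad and (distance between basket2_grip and hook1 below 0.02 m or distance between basket2_grip and hook2 below 0.02 m or distance between basket2_grip and hook3 below 0.02 m) and (distance between basket3_grip and hook1 below 0.02 m or distance between basket3_grip and hook2 below 0.02 m or distance between basket3_grip and hook3 below 0.02 m)), for 0.2 s.
4. the latch has been swung shut into its catch (value of joint latch below 0.1 rad), for 0.2 s.
At the end, for the whole second after the job is handed in: The rail is within 10 mm of fully home, the latch within 0.1 rad of closed, and every basket present hangs still and upright (within 0.35 rad) with the middle of its handle within 20 mm of the seat of a hook pair (all of step 3 and value of joint latch below 0.1 rad and linear speed of each of basket1, basket2, basket3 below 0.05 m/s); the robot touches nothing.
It fails at once if the black camera mount ring is shifted by more than 40 mm (distance of mount_ring from where it was at the start of the episode above 0.04 m).
It fails at once if the chrome mirror arm is shifted by more than 40 mm (distance of mirror_arm from where it was at the start of the episode above 0.04 m).
It fails at once if the frosted glass filter disc is shifted by more than 40 mm (distance of filter from where it was at the start of the episode above 0.04 m).
It fails at once if the lacquered brass draw tube is shifted by more than 40 mm (distance of draw_tube from where it was at the start of the episode above 0.04 m).
It fails at once if the screwdriver is shifted by more than 40 mm (distance of driver from where it was at the start of the episode above 0.04 m).
Of basket1, basket2, basket3 only 2 to 3 are there at a start; the rules pass over those that are not, and their reading is None.
At some moment in a run one of basket1, basket2, basket3 may be knocked a few centimetres aside while the robot is not near it.
Once in a run the grip may slacken for a moment while it holds something.
It also fails if it takes over 210 s, if anything falls off the work surface, if the arm or the gripper's body presses on something with over 40 N, if the wrist force passes 120 N, or if a joint passes its speed limit or range.

### The arm

A 6-joint arm with a two-finger parallel gripper is mounted at the origin on the work surface. World frame = base frame: x ahead of the robot, y to its left, z up, the work surface at z = 0. Lengths are in mm, angles in rad, forces in N, time in s.
With the tool pointing down it reaches from about 275 to 750 mm from the base axis. Payload 10.2 kg.
Tool frame: the origin (TCP) lies midway between the tips of the shut fingers; the grasp point (between the pads) lies 19 mm behind it; z points along the fingers, y is the line along which they close (so a half turn about z gives the same grasp; the last joint's range is limited). The gripper opens to 85 mm and grips with 20 to 120 N. Pads are 22 mm wide; open, the fingers measure 114 mm over their backs; the gripper's body (76 mm by 85 mm) begins 54 mm behind the grasp point. The pads swing forward as they close: fully open they stand 13 mm farther back than shut.
Start: joints at [-0.223, 0.313, 1.498, -0, 1.331, -0.223], TCP at [525.006, -0.013, 231.294] pointing down, gripper open.
Joint ranges: [-2.94, 2.94], [-0.97, 2.17], [0.19, 2.56], [-1.23, 4.37], [0.02, 3.11], [-2.88, 2.88]. Speed limits (rad/s): [2.39, 2.39, 3.01, 3.14, 3.14, 3.14].

### API

Orientations are given as a unit quaternion [w, x, y, z].
In Python, from rig import ctrl, capture, camera_info gives the robot as it stands.
- The arm moves only by the tool apply_moves, never from a script. Its argument "targets" is a list of rows, each a list of 3 entries, a list of its own where there are three numbers: the finger opening in mm, from 0 to 85.4, then the shift along the world's x, y, z in mm, then the turn, a rotation vector about the world's x, y, z in degrees. In form: [[grip, [dx, dy, dz], [rx, ry, rz]], ...]. A call has 1 to 20 rows; each row is the pose to reach, as a shift and turn from the pose commanded when the call began; what a row does not reach only later rows make up. A row lasts 1/10 s, in which the tool goes at most 50 mm and 8.59 degrees, less where a joint would pass 70% of its speed; a pose out of reach is approached as far as the arm can. A call with a gripper value outside its range is refused whole. The fingers move at their own pace and stop on an object; "squeeze" is the grip in N (left out, the last holds). Time passes only in rows, so rows that repeat a pose let the fingers close. It gives the time, the measured TCP pose, the force, the opening and the grip force at its end, in the units of the state.
- ctrl.sense(): the state, without advancing time (a new reading comes with each control period).
- capture(name): name is "scene" or "side" or "wrist"; returns (picture, depth): 400x640x3 uint8, blue, green, red; 400x640 float32, mm along the optical axis (not along the pixel's ray), 0 where there is no reading.
- camera_info(name): a dict with "vfov" (degrees; the focal length in pixels is half the picture's height over the tangent of half this angle, whatever the lens; pixels are square), "cx", "cy" (the principal point, pixels), "extrinsics" (4x4, takes a point from camera to world coordinates). Camera axes: x right, y down, z forward; pixel columns grow to the right and rows downward; lengths in mm; the calibration is good to about 2 mm. A picture is of the moment at which its call begins: read the wrist's pose just before it. camera_info takes no time and is no camera call; for the wrist camera it gives the pose at the moment of the call.
- ctrl.finish_job(): hands the job in; it is judged then, once.
The state is a dict: "time_s": time; "joints": joint angles; "dq": joint speeds; "tau": joint torques, N m; "eef_pos": TCP position; "ee_rot": TCP orientation; "force": force on the tool from outside, world axes, zero at the start; "wrist_torque": the same for the moment, N m; "grip_width": opening from 0.0 (shut) to 1.0 (fully open); "grip_force": force on a finger pad.
Only numpy, scipy, OpenCV 4.12 (cv2) and the standard library are available. Lean on these libraries where they do the work, as an engineer would, in place of code of your own. Each camera call takes 0.05 s, during which the arm holds its last target. There are 200 camera calls.

## Working session

There is one attempt and no reset: what is moved stays moved. The work goes in short steps, Python scripts to look and compute and a tool call to move; the robot and the scene stay as the last step left them, time stands still between calls to the robot, and variables do not carry over. Pictures are saved under pics/ and viewed, at most 16 in all, crops included, and the job is handed in when it is done.

Besides the shell and the picture viewer there is one more tool, called by a JSON object that holds its "fn" and its "kwargs". apply_moves: Moves the arm, as the interface text tells. Its arguments: {"type":"object","properties":{"targets":{"type":"array","items":{"type":"array"}},"squeeze":{"type":"number"}},"required":["targets"]}

```bash
mkdir -p pics; ls; cat > h.py <<'E'
import numpy as np, cv2
from rig import ctrl, capture, camera_info
def cam(n):
    c=camera_info(n); f=200/np.tan(np.radians(c['vfov'])/2); return c,f,np.array(c['extrinsics'])
def snap(n,fn=None):
    i=cam(n); p,d=capture(n); np.savez('/tmp/%s.npz'%(fn or n),p=p,d=d,E=i[2],f=i[1],cx=i[0]['cx'],cy=i[0]['cy'])
    if fn: cv2.imwrite('pics/%s.png'%fn,p)
    return p,d
def cloud(fn):
    z=np.load('/tmp/%s.npz'%fn); d=z['d'];v,u=np.mgrid[:400,:640]
    P=np.stack([(u-z['cx'])/z['f']*d,(v-z['cy'])/z['f']*d,d,np.ones_like(d)],-1)@z['E'].T
    return z['p'],d,P[...,:3]
def at(fn,u,v):
    p,d,P=cloud(fn); return P[v,u].round(1)
def ray(fn,u,v):
    z=np.load('/tmp/%s.npz'%fn); r=z['E'][:3,:3]@np.array([(u-z['cx'])/z['f'],(v-z['cy'])/z['f'],1]); return z['E'][:3,3],r/np.linalg.norm(r)
def tri(*obs):
    A=0;b=0
    for o in obs:
        c,r=ray(*o);M=np.eye(3)-np.outer(r,r);A=A+M;b=b+M@c
    return np.linalg.solve(A,b).round(1)
def onz(fn,u,v,h):
    c,r=ray(fn,u,v); return (c+r*(h-c[2])/r[2]).round(1)
E
python3 - <<'E'
from h import *
for n in ['scene','side','wrist']:
    snap(n,n+'0'); c,f,X=cam(n); print(n,{k:c[k] for k in c if k!='extrinsics'},f,X.round(3).tolist())
print(ctrl.sense())
E
```

```text
pics
scene {'vfov': 49.150634639688995, 'cx': 317.00059756794354, 'cy': 210.24190097926058} 437.33555079538803 [[0.721, 0.502, -0.477, 1132.868], [0.693, -0.511, 0.509, -637.43], [0.012, -0.698, -0.716, 1142.774], [0.0, 0.0, 0.0, 1.0]]
side {'vfov': 47.61200429326873, 'cx': 317.43607337647995, 'cy': 202.31204603902353} 453.33207723423413 [[-0.973, -0.169, 0.157, 296.177], [-0.23, 0.66, -0.715, 901.359], [0.018, -0.732, -0.681, 963.734], [0.0, 0.0, 0.0, 1.0]]
wrist {'vfov': 70.46166159285555, 'cx': 319.7082922924083, 'cy': 198.07300888265155} 283.1944316879011 [[1.0, 0.0, -0.0, 524.098], [0.0, -0.959, -0.283, 73.033], [-0.0, 0.283, -0.959, 373.359], [0.0, 0.0, 0.0, 1.0]]
{'time_s': 0.15, 'joints': array([-2.23390517e-01,  3.13312276e-01,  1.49822546e+00,  1.09899947e-05,
        1.33100154e+00, -2.23407324e-01]), 'dq': array([-0.00107884, -0.00217346, -0.00382564,  0.00045543,  0.00161705,
       -0.00023764]), 'tau': array([ 1.79854873e-03, -4.12368500e+01, -2.59796566e+01, -1.57318855e-04,
        3.17765021e-03, -3.62555340e-05]), 'eef_pos': array([5.24819352e+02, 3.66480108e-02, 2.30885214e+02]), 'ee_rot': array([-4.03359869e-04,  7.07101684e-01,  7.07111720e-01, -2.47703822e-04]), 'force': array([ 0.43017799, -0.63677048,  1.04201053]), 'wrist_torque': array([-0.00693235, -0.00895827, -0.01738801]), 'grip_force': 0.0, 'grip_width': 1.005482582590992}
```

View pics/scene0.png

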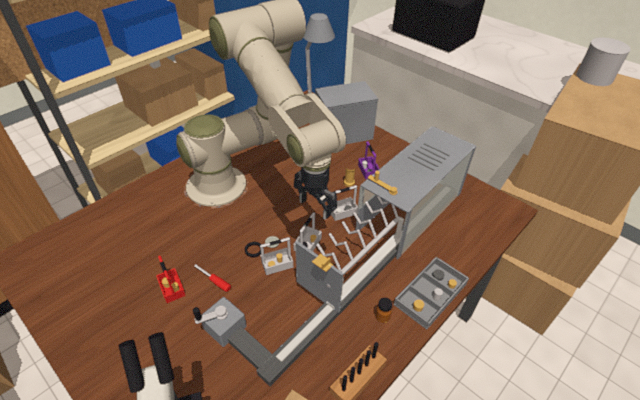

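View pics/side0.png

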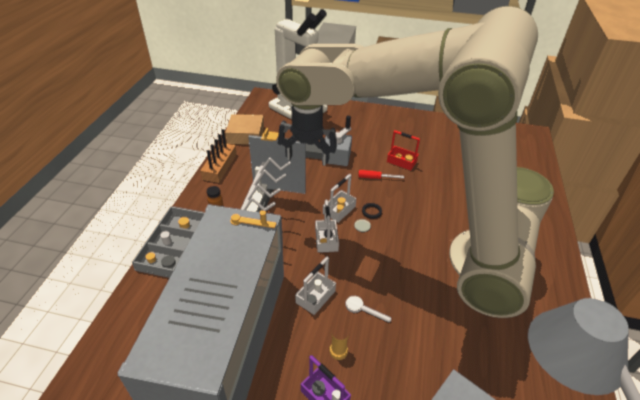

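The scene view shows the locker at (430,190), the crank gearbox at (222,318), and grey baskets around (277,258), (312,232) and (345,208). The side view shows the same three baskets at (342,205), (327,235) and (316,290), with the latch at (253,218). I'll enlarge both.

```bash
python3 - <<'E'
import cv2
p=cv2.imread('pics/scene0.png')[145:345,180:446];cv2.imwrite('pics/c1.png',cv2.resize(p,None,fx=3,fy=3,interpolation=cv2.INTER_CUBIC))
p=cv2.imread('pics/side0.png')[110:310,200:466];cv2.imwrite('pics/c2.png',cv2.resize(p,None,fx=3,fy=3,interpolation=cv2.INTER_CUBIC))
E
```

```text
(no output)
```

View pics/c1.png

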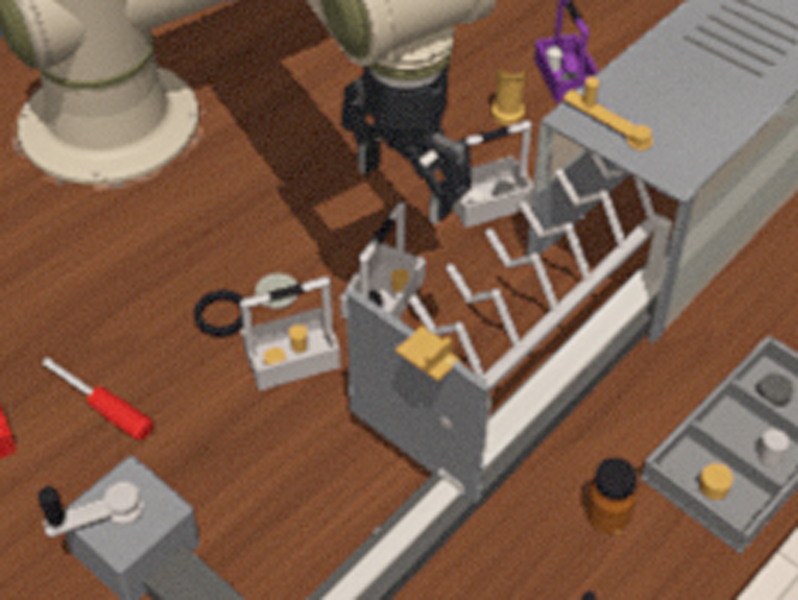

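View pics/c2.png

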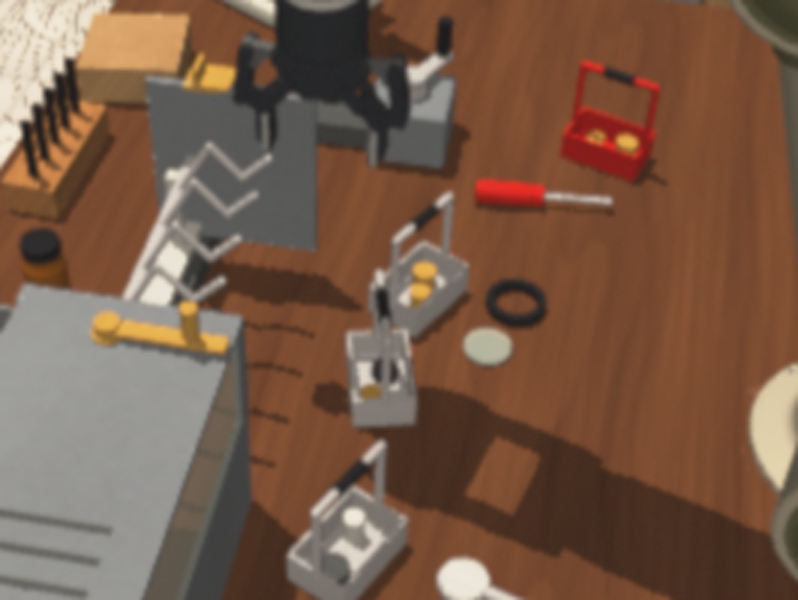

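```bash
python3 - <<'E'
from h import *
s=lambda u,v:('scene0',180+u/3,145+v/3)
d=lambda u,v:('side0',200+u/3,110+v/3)
for n,a,b in [('A',(286,294),(427,215)),('A1',(248,301),(398,238)),('A2',(327,285),(449,200)),('B',(383,236),(381,303)),('B2',(402,213),(385,343)),('B1',(367,260),(379,278)),('C',(488,135),(352,470)),('C1',(430,158),(382,450)),('C2',(526,128),(317,510)),('knob',(51,507),(445,37)),('latchknob',(592,93),(190,321)),('hinge',(640,134),(107,326)),('pulltab?',(430,350),(215,75))]:
    print(n,tri(s(*a),d(*b)))
for fn in ['scene0','side0']:
    p,dd,P=cloud(fn)
    m=(abs(P[...,2]-225)<6)&(dd>0)&(P[...,0]>200)&(P[...,0]<900)&(P[...,1]>0)&(P[...,1]<800)
    n,l,st,c=cv2.connectedComponentsWithStats(m.astype(np.uint8)); i=1+st[1:,4].argmax()
    q=P[l==i][:,:2].astype(np.float32); print(fn,len(q),P[l==i][:,2].mean(),cv2.minAreaRect(q), cv2.boxPoints(cv2.minAreaRect(q)).round(0).tolist())
    m=(abs(P[...,2]-70)<6)&(dd>0)&(P[...,0]>200)&(P[...,0]<900)&(P[...,1]>-600)&(P[...,1]<-200)
    n,l,st,c=cv2.connectedComponentsWithStats(m.astype(np.uint8))
    if n>1:
        i=1+st[1:,4].argmax(); q=P[l==i][:,:2].astype(np.float32); print('gear',cv2.minAreaRect(q),st[i])
    m=(abs(P[...,2]-216)<8)&(dd>0)&(P[...,0]>200)&(P[...,0]<900)&(P[...,1]>-400)&(P[...,1]<-50)
    n,l,st,c=cv2.connectedComponentsWithStats(m.astype(np.uint8))
    if n>1:
      for i in 1+np.argsort(-st[1:,4])[:3]: q=P[l==i]; print('panel',cv2.minAreaRect(q[:,:2].astype(np.float32)),len(q),q.mean(0),st[i])
E
```

```text
A [445.9 -95.2 109.7]
A1 [ 445.1 -108.2   87.1]
A2 [449.5 -75.  130.8]
B [461.5  32.7 108.5]
B2 [448.3  75.4 102.4]
B1 [471.3  -1.8 105.7]
C [440.7 227.6 111.6]
C1 [415.4 174.3  88.1]
C2 [460.1 270.5 107.5]
knob [ 483.1 -407.5  111.3]
latchknob [567.3 231.9 251.6]
hinge [631.7 234.6 233.7]
pulltab? [ 659.6 -111.2  225. ]
scene0 4430 224.2179715961282 ((618.8912353515625, 408.09735107421875), (178.77110290527344, 433.5957946777344), 2.469097375869751) [[520.0, 621.0], [539.0, 188.0], [718.0, 195.0], [699.0, 629.0]]
gear ((511.0201721191406, -351.82659912109375), (89.81727600097656, 89.60631561279297), 2.4186952114105225) [202 297  43  39 704]
panel ((691.7841186523438, -112.37303161621094), (33.44044494628906, 63.89231872558594), 87.73070526123047) 131 [ 693.69294307 -107.10820692  217.64776627] [318 261  26  17 131]
panel ((604.0250854492188, -107.8176040649414), (16.643712997436523, 88.31416320800781), 84.78411102294922) 113 [ 600.51229566 -107.65498367  217.27887758] [296 241  22  21 113]
panel ((655.0050048828125, -99.7679443359375), (12.36780834197998, 15.005998611450195), 73.580
[... 193 characters left out ...]
, 2.5494236946105957) [[518.0, 619.0], [537.0, 187.0], [716.0, 195.0], [697.0, 626.0]]
gear ((483.8763427734375, -353.224853515625), (43.277183532714844, 98.0797119140625), 1.2183622121810913) [336 135  16  18 189]
panel ((678.3539428710938, -104.59489440917969), (23.920806884765625, 85.05577850341797), 89.66316986083984) 140 [679.88481599 -98.46329403 216.05469862] [249 134  29  11 140]
panel ((574.4585571289062, -103.31239318847656), (36.06636047363281, 7.691040992736816), 5.95499849319458) 48 [ 573.16047546 -103.22471892  214.49005378] [292 142  14   6  48]
panel ((646.0496215820312, -113.34782409667969), (0.0, 0.0), 0.0) 1 [ 646.04964331 -113.34782058  223.99475769] [275 136   1   1   1]
```

{"fn": "apply_moves", "kwargs": {"targets": [[85, [0, 0, 20], [0, 0, 0]], [85, [-41, -406, 20], [0, 0, 90]], [85, [-41, -406, 20], [0, 0, 90]], [85, [-41, -406, 20], [0, 0, 90]], [85, [-41, -406, 20], [0, 0, 90]], [85, [-41, -406, 20], [0, 0, 90]], [85, [-41, -406, 20], [0, 0, 90]], [85, [-41, -406, 20], [0, 0, 90]], [85, [-41, -406, 20], [0, 0, 90]], [85, [-41, -406, 20], [0, 0, 90]], [85, [-41, -406, 20], [0, 0, 90]], [85, [-41, -406, 20], [0, 0, 90]], [85, [-41, -406, 20], [0, 0, 90]], [85, [-41, -406, 20], [0, 0, 90]], [85, [-41, -406, 20], [0, 0, 90]], [85, [-41, -406, 20], [0, 0, 90]]], "squeeze": 20}}

```text
time_s: 1.75
eef_pos: [484.1, -405.8, 251.3]
ee_rot: [0.0, 0.001, 1.0, 0.0]
force: [-0.4, -0.1, 0.3]
grip_width: 0.993
grip_force: 0.0
```

```bash
python3 - <<'E'
from h import *
snap('wrist','w1');s=ctrl.sense();print(s['eef_pos'],s['ee_rot'],s['joints'].round(2),s['time_s'])
p=cv2.imread('pics/w1.png')
print(cam('wrist')[2].round(2).tolist())
E
```

```text
[ 484.06614017 -405.87273028  251.34986168] [ 5.38989871e-06  5.15929787e-04  9.99999867e-01 -2.52286964e-05] [-0.88  0.55  1.1  -0.    1.49 -2.45] 1.8
[[0.0, 0.96, 0.28, 411.34], [1.0, -0.0, -0.0, -404.63], [-0.0, 0.28, -0.96, 393.81], [0.0, 0.0, 0.0, 1.0]]
```

View pics/w1.png

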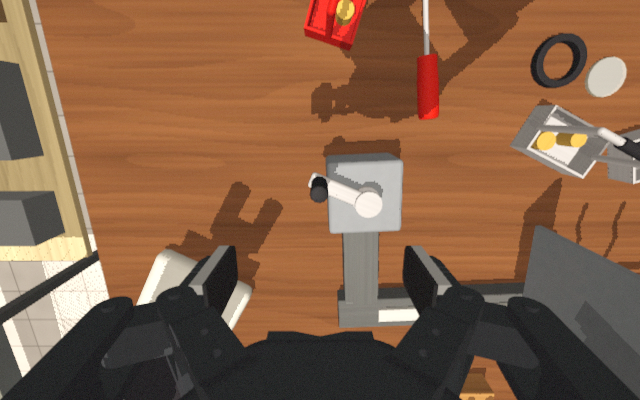

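The wrist view shows the gearbox at (365,193), the crank axis at (369,204) and the knob top at (319,188). There is a white object, probably a microscope, at the lower left around (200,290). I'll check its clearance and refine the knob position.

```bash
python3 - <<'E'
from h import *
print('knob',onz('w1',319,184,136),'axis',onz('w1',369,203,100), 'tri', tri(('w1',319,186),('scene0',196,311),('side0',348.5,118.5)))
for fn in ['w1','scene0','side0']:
    p,d,P=cloud(fn); m=(d>0)&(P[...,2]>60)&(P[...,2]<600)&(P[...,0]>300)&(P[...,0]<800)&(P[...,1]<-420)&(P[...,1]>-800)
    if fn=='w1': m[:, :]&= (np.mgrid[:400,:640][0]<330)
    q=P[m]; print(fn,len(q))
    H,xe,ye=np.histogram2d(q[:,0],q[:,1],bins=[np.arange(300,801,50),np.arange(-800,-399,50)])
    print(H.astype(int))
z=at('w1',200,300);print(z,at('w1',165,275),at('w1',245,300),at('scene0',150,350),at('scene0',130,360))
E
```

```text
knob [ 473.7 -405.4  136. ] axis [ 503.7 -351.2  100. ] tri [ 481.4 -406.5  125.4]
w1 6702
[[   0    0    0    0    0    0    0    0]
 [   0    0    0    0    0    0    0    0]
 [   0    0    0    0    0    0    0    0]
 [   0    0    0    0    0    0 3717 2985]
 [   0    0    0    0    0    0    0    0]
 [   0    0    0    0    0    0    0    0]
 [   0    0    0    0    0    0    0    0]
 [   0    0    0    0    0    0    0    0]
 [   0    0    0    0    0    0    0    0]
 [   0    0    0    0    0    0    0    0]]
scene0 2595
[[  0   0   0   0   0   0   0   0]
 [  0   0   0   0   0   0   0   0]
 [  0   0   0   0   0   0   0   0]
 [  0   0   0   0   0   0   0   0]
 [  0   0   0   0   0   0   0   0]
 [  0   0   0   0   0   0   0   0]
 [  0   0   0 209 188  17   0   0]
 [  0   0   0 688 873 158   0   0]
 [  0   0   0 131 331   0   0   0]
 [  0   0   0   0   0   0   0   0]]
side0 1613
[[  0   0   0   0   0   0   0   0]
 [  0   0   0   0   0   0   0   0]
 [  0   0   0   0   0   0   0   0]
 [  0   0   0   0   0   0   0   0]
 [  0   0   0   0   0   0   0   0]
 [  0   0   0   0   0   0   0   0]
 [  0   0   0  40 159  24   0   0]
 [  0   0   0  26 326  64   0   0]
 [  0   0  38 139 174   0   0   0]
 [  0   0  13 587  23   0   0   0]]
[ 471.6 -445.2  311.6] [ 635.  -630.    30.6] [ 678.9 -517.4   28.7] [ 415.4 -539.    -0.7] [ 648.5 -607.6  384.9]
```

{"fn": "apply_moves", "kwargs": {"targets": [[85, [-3, 0, -50], [0, 0, 0]], [85, [-3, 0, -100], [0, 0, 0]], [85, [-3, 0, -140], [0, 0, 0]], [60, [-3, 0, -154], [0, 0, 0]], [10, [-3, 0, -154], [0, 0, 0]], [10, [-3, 0, -154], [0, 0, 0]], [10, [-3, 0, -154], [0, 0, 0]], [10, [-3, 0, -154], [0, 0, 0]], [10, [-3, 0, -154], [0, 0, 0]], [10, [-3, 0, -154], [0, 0, 0]], [10, [-3, 0, -154], [0, 0, 0]]], "squeeze": 20}}

```text
time_s: 2.9
eef_pos: [481.6, -407.0, 99.4]
ee_rot: [0.001, 0.0, 1.0, -0.002]
force: [-0.4, -1.3, 8.0]
grip_width: 0.204
grip_force: 21.5
```

```bash
cat > circ.py <<'E'
import numpy as np,sys
# offsets from start angle a (deg) step s n rows, around axis radius 60; prefix offset
a,s,n=map(float,sys.argv[1:4]); a0=np.radians(a)
k=np.radians(a+s*np.arange(1,int(n)+1))
print([[round(60*(np.cos(t)-np.cos(a0))),round(60*(np.sin(t)-np.sin(a0))),0] for t in k])
E
python3 circ.py 244 -13 20; python3 - <<'E'
from h import *
s=ctrl.sense();print(s['eef_pos'],s['grip_width']*85.4,s['force'])
E
```

```text
[[-11, 7, 0], [-21, 17, 0], [-28, 29, 0], [-32, 41, 0], [-34, 55, 0], [-32, 68, 0], [-27, 81, 0], [-20, 92, 0], [-10, 102, 0], [2, 109, 0], [15, 113, 0], [28, 114, 0], [42, 112, 0], [54, 107, 0], [66, 99, 0], [75, 89, 0], [82, 77, 0], [85, 64, 0], [86, 51, 0], [84, 37, 0]]
[ 481.5798239  -406.96336972   99.44646175] 17.42361874911233 [-0.4255878  -1.25548437  7.96048866]
```

{"fn": "apply_moves", "kwargs": {"targets": [[10, [0, 0, 4], [0, 0, 0]], [10, [-5, 3, 4], [0, 0, 0]], [10, [-11, 7, 4], [0, 0, 0]], [10, [-21, 17, 4], [0, 0, 0]], [10, [-28, 29, 4], [0, 0, 0]], [10, [-32, 41, 4], [0, 0, 0]], [10, [-34, 55, 4], [0, 0, 0]], [10, [-32, 68, 4], [0, 0, 0]], [10, [-27, 81, 4], [0, 0, 0]], [10, [-20, 92, 4], [0, 0, 0]], [10, [-20, 92, 4], [0, 0, 0]]]}}

```text
time_s: 4.0
eef_pos: [461.1, -313.0, 101.3]
ee_rot: [-0.0, -0.0, 1.0, 0.0]
force: [-2.1, 2.1, -1.8]
grip_width: 0.2
grip_force: 13.4
```

```bash
python3 - <<'E'
from h import *
snap('wrist','w2')
print(ctrl.sense()['joints'].round(2))
E
```

```text
[-0.81  0.52  1.56  0.    1.07 -2.38]
```

View pics/w2.png

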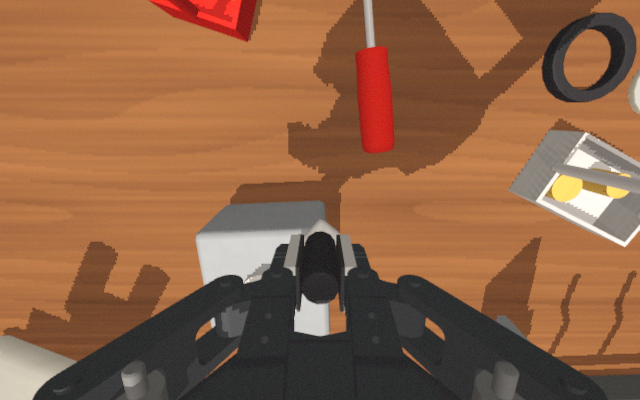

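The wrist view shows the knob firmly between the pads at (320,265), so the crank is turning. I'll continue to the stop.

```bash
python3 circ.py 140 -13 11
```

```text
[[10, 9, 0], [22, 16, 0], [35, 20, 0], [48, 21, 0], [61, 19, 0], [74, 14, 0], [85, 7, 0], [95, -3, 0], [101, -15, 0], [105, -28, 0], [106, -42, 0]]
```

{"fn": "apply_moves", "kwargs": {"targets": [[10, [10, 9, 0], [0, 0, 0]], [10, [22, 16, 0], [0, 0, 0]], [10, [35, 20, 0], [0, 0, 0]], [10, [48, 21, 0], [0, 0, 0]], [10, [61, 19, 0], [0, 0, 0]], [10, [74, 14, 0], [0, 0, 0]], [10, [85, 7, 0], [0, 0, 0]], [10, [95, -3, 0], [0, 0, 0]], [10, [101, -15, 0], [0, 0, 0]], [10, [105, -28, 0], [0, 0, 0]], [10, [106, -36, 0], [0, 0, 0]], [10, [106, -40, 0], [0, 0, 0]], [10, [106, -42, 0], [0, 0, 0]], [10, [106, -42, 0], [0, 0, 0]]]}}

```text
time_s: 5.45
eef_pos: [584.3, -350.4, 103.0]
ee_rot: [0.021, -0.001, 1.0, -0.001]
force: [101.3, 15.2, -27.8]
grip_width: 0.135
grip_force: 49.3
```

```bash
python3 - <<'E'
from h import *
s=ctrl.sense();print(s['eef_pos'],s['force'],s['joints'].round(2))
E
```

```text
[ 584.32170994 -350.44831482  103.03691656] [101.25612985  15.24514662 -27.78196858] [-0.72  0.75  1.15  0.03  1.21 -2.31]
```

```bash
python3 - <<'E'
from h import *
snap('wrist','w3'); 
print(ctrl.sense()['force'],ctrl.sense()['eef_pos'])
E
```

```text
[100.28701878  15.12679576 -27.86936611] [ 584.324249   -350.43356976  102.99317874]
```

View pics/w3.png

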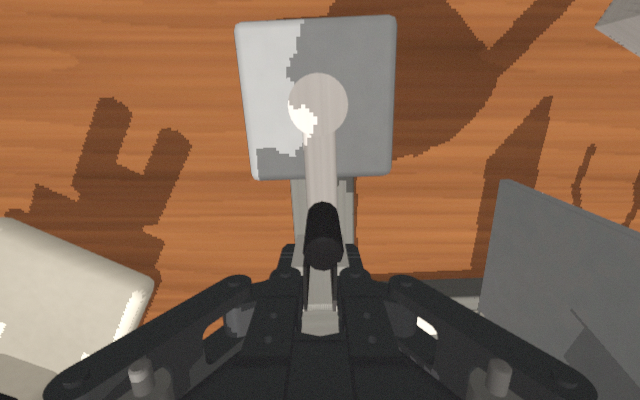

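The picture shows the crank arm pointing straight along +x, from (318,105) to (322,240), so the crank is at its stop. The knob has slipped to the front edge of the pads. I'll ease off and release.

{"fn": "apply_moves", "kwargs": {"targets": [[11, [10, 0, 0], [0, 0, 0]], [11, [17, 0, 0], [0, 0, 0]], [40, [17, 0, 0], [0, 0, 0]], [85, [17, 0, 0], [0, 0, 0]], [85, [17, 0, 0], [0, 0, 0]], [85, [17, 0, 0], [0, 0, 0]], [85, [17, 0, 0], [0, 0, 0]], [85, [10, 0, 40], [0, 0, 0]], [85, [0, 0, 90], [0, 0, 0]], [85, [-40, 0, 140], [0, 0, 0]]]}}

```text
time_s: 6.5
eef_pos: [536.8, -356.0, 231.9]
ee_rot: [0.001, -0.001, 1.0, -0.001]
force: [1.2, 0.0, 0.4]
grip_width: 0.996
grip_force: 0.0
```

```bash
python3 - <<'E'
from h import *
snap('scene','s1');snap('wrist','w4');s=ctrl.sense();print(s['eef_pos'],s['joints'].round(2),s['force'])
p=cv2.imread('pics/s1.png')[170:370,180:446];cv2.imwrite('pics/c3.png',cv2.resize(p,None,fx=3,fy=3,interpolation=cv2.INTER_CUBIC))
E
```

```text
[ 535.37893477 -357.68969882  236.6726371 ] [-0.77  0.58  1.09 -0.    1.46 -2.34] [ 0.47292676  0.00686185 -0.27557047]
```

View pics/c3.png

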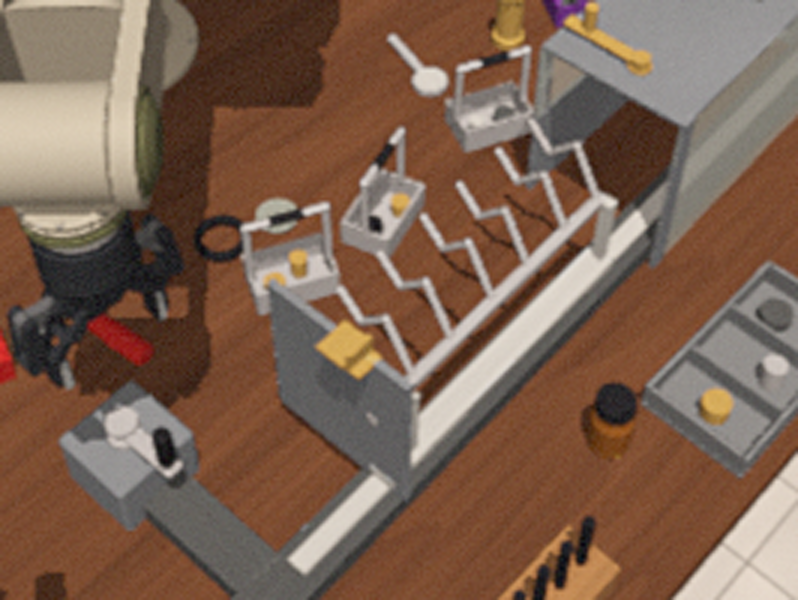

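The enlarged scene view shows the rail out, with tips from (338,290) to (533,123) and the knob at (163,440) along +x. The three baskets haven't moved, with sleeves at (286,216), (383,157) and (496,60). Next I'll compute positions.

```bash
cat >> h.py <<'E'
TH=np.radians(2.5); O=np.array([611.8,27.9])
R=np.array([[np.cos(TH),-np.sin(TH)],[np.sin(TH),np.cos(TH)]])
def tol(p): return (R.T@(np.array(p)[:2]-O)).round(1)
def tow(p): return (R@np.array(p)+O).round(1)
E
python3 - <<'E'
from h import *
s=lambda u,v:('s1',180+u/3,170+v/3)
d=lambda u,v:('side0',200+u/3,110+v/3)
for t in [(338,290),(378,255),(422,217),(460,183),(497,150),(533,123)]:
    p=onz(*s(*t),188+2); print('tip',p,tol(p))
p=onz(*s(163,432),136);print('knob',p,tol(p))
for t in [(272,282),(412,382)]: p=onz(*s(*t),220);print('panel',tol(p))
for n,a,b in [('A',[(286,216),(247,225),(328,207)],[(427,215),(398,238),(449,200)]),('B',[(383,157),(367,183),(402,133)],[(381,303),(379,278),(387,340)]),('C',[(495,60),(460,68),(527,53)],[(352,470),(382,450),(317,510)])]:
    for src,l in ((s,a),(d,b)):
        q=[onz(*src(*x),112)[:2] for x in l]; w=q[2]-q[1]
        print(n,q,'len',np.linalg.norm(w).round(1),'yaw',np.degrees(np.arctan2(w[1],w[0])).round(1))
    print(' tri',tri(s(*a[0]),d(*b[0])))
# cloud handle points
for fn in ['s1','side0']:
  p,dd,P=cloud(fn)
  for n,c in [('A',(446,-95)),('B',(461,33)),('C',(441,228))]:
    m=(dd>0)&(abs(P[...,2]-110)<10)&(np.hypot(P[...,0]-c[0],P[...,1]-c[1])<60); q=P[m]
    if len(q)>8:
        r=cv2.minAreaRect(q[:,:2].astype(np.float32)); dr=np.linalg.svd(q[:,:2]-q[:,:2].mean(0))[2][0]
        print(fn,n,len(q),r,np.degrees(np.arctan2(dr[1],dr[0])).round(1),q[:,2].max())
E
```

```text
tip [ 598.4 -159.8  190. ] [ -21.6 -186.9]
tip [ 596.  -106.3  190. ] [ -21.6 -133.4]
tip [593.5 -44.8 190. ] [-21.5 -71.8]
tip [590.3  12.1 190. ] [-22.2 -14.8]
tip [587.   70.2 190. ] [-22.9  43.3]
tip [588.4 124.  190. ] [-19.2  97. ]
knob [ 569.7 -344.9  136. ] [ -58.3 -370.6]
panel [ -54.4 -235. ]
panel [ 104.6 -230.1]
A [array([449. , -92.7]), array([ 429.6, -128.4]), array([471. , -54.3])] len 84.9 yaw 60.8
A [array([442.1, -96.1]), array([462.3, -56. ]), array([ 425.5, -123.8])] len 77.1 yaw -118.5
 tri [445.  -93.4 111.7]
B [array([462.1,  35.1]), array([476.2,  -3. ]), array([451.9,  74.8])] len 81.5 yaw 107.3
B [array([458.9,  34.6]), array([467.8,   2.8]), array([443.8,  78.9])] len 79.8 yaw 107.5
 tri [460.2  35.1 111.4]
C [array([447.4, 233.1]), array([427.7, 194.9]), array([465.9, 268. ])] len 82.5 yaw 62.4
C [array([440.1, 227.5]), array([421.3, 201.5]), array([457.4, 272.6])] len 79.7 yaw 63.1
 tri [443.6 231.  113.1]
s1 A 99 ((448.23406982421875, -93.2451171875), (90.92231750488281, 14.604994773864746), 67.1307144165039) -116.1 119.75588480035742
s1 B 75 ((461.27325439453125, 34.266563415527344), (12.032217979431152, 94.05616760253906), 14.195040702819824) -72.7 119.81115790804711
s1 C 75 ((445.44134521484375, 232.63351440429688), (89.8366928100586, 15.509068489074707), 66.72877502441406) -113.0 118.03636957470485
side0 A 98 ((446.5004577636719, -90.25326538085938), (92.68444061279297, 14.130416870117188), 64.80194091796875) 64.4 118.01986842832878
side0 B 97 ((456.8061218261719, 39.50867462158203), (11.485119819641113, 91.92877197265625), 17.838891983032227) -72.2 119.3885747206134
side0 C 156 ((441.8045654296875, 235.83978271484375), (92.98870086669922, 12.807219505310059), 68.34085083007812) 66.9 119.840325884599
```

```bash
python3 - <<'E'
from h import *
snap('side','d1')
for fn in ['s1','d1']:
    p,dd,P=cloud(fn); L=P.copy(); L[...,:2]=(P[...,:2]-O)@R
    m=(dd>0)&(L[...,0]>-45)&(L[...,0]<25)&(L[...,1]>-220)&(L[...,1]<140)&(L[...,2]>150)&(L[...,2]<212)
    n,l,st,c=cv2.connectedComponentsWithStats(m.astype(np.uint8))
    for i in range(1,n):
        if st[i,4]>15:
            q=L[l==i]; print(fn,st[i].tolist(),'y med',np.median(q[:,1]).round(1),'min x',np.percentile(q[:,0],2).round(1),'at z',q[q[:,0].argmin()].round(1),'low',q[q[:,2].argmin()].round(1))
    m=(dd>0)&(L[...,0]>-60)&(L[...,0]<100)&(L[...,1]>-260)&(L[...,1]<-215)&(L[...,2]>80)&(L[...,2]<225)
    q=L[m];print('panel',len(q),np.percentile(q[:,1],[5,50,95]).round(1))
p=cv2.imread('pics/d1.png')[115:275,220:400];cv2.imwrite('pics/c4.png',cv2.resize(p,None,fx=3.5,fy=3.5,interpolation=cv2.INTER_CUBIC))
E
```

```text
s1 [357, 210, 14, 12, 43] y med 101.7 min x -25.5 at z [-25.8 102.9 185.3] low [  1.2 101.8 156.2]
s1 [346, 219, 14, 13, 47] y med 47.5 min x -25.8 at z [-26.2  49.4 187.2] low [  2.3  45.4 157.9]
s1 [333, 231, 14, 12, 45] y med -13.5 min x -23.9 at z [-24.3 -13.7 187.6] low [  1.2 -15.1 159.3]
s1 [320, 241, 14, 13, 47] y med -67.1 min x -26.1 at z [-26.4 -64.5 185.5] low [  1.2 -69.3 158.4]
s1 [306, 254, 15, 13, 50] y med -128.4 min x -24.8 at z [ -26.6 -128.   185.3] low [   0.7 -129.1  155.5]
s1 [293, 265, 15, 14, 50] y med -182.7 min x -26.8 at z [ -27.2 -179.8  185.4] low [   2.5 -184.5  157.8]
panel 1301 [-242.1 -237.3 -232.8]
d1 [280, 138, 19, 12, 64] y med -178.5 min x -27.8 at z [ -30.  -179.4  186.5] low [  -1.3 -182.6  154.5]
d1 [275, 150, 20, 11, 56] y med -124.6 min x -27.7 at z [ -30.4 -125.3  186.1] low [-1.000e-01 -1.256e+02  1.559e+02]
d1 [269, 162, 21, 12, 62] y med -63.2 min x -28.1 at z [-30.6 -63.3 187.1] low [ -2.7 -68.2 153.6]
d1 [265, 174, 20, 12, 69] y med -9.9 min x -27.9 at z [-29.8  -9.4 184.6] low [ -3.7  -9.7 158.6]
d1 [258, 189, 21, 12, 73] y med 51.2 min x -28.7 at z [-29.5  52.9 189.1] low [ -3.5  50.9 158. ]
d1 [252, 203, 9, 9, 32] y med 104.9 min x 4.7 at z [  4.2 106.3 168.8] low [  9.5 106.  167.5]
d1 [265, 206, 9, 7, 26] y med 105.5 min x -29.9 at z [-30.3 105.5 188.8] low [-10.5 103.7 165.8]
panel 1749 [-234.9 -230.2 -226.2]
```

View pics/c4.png

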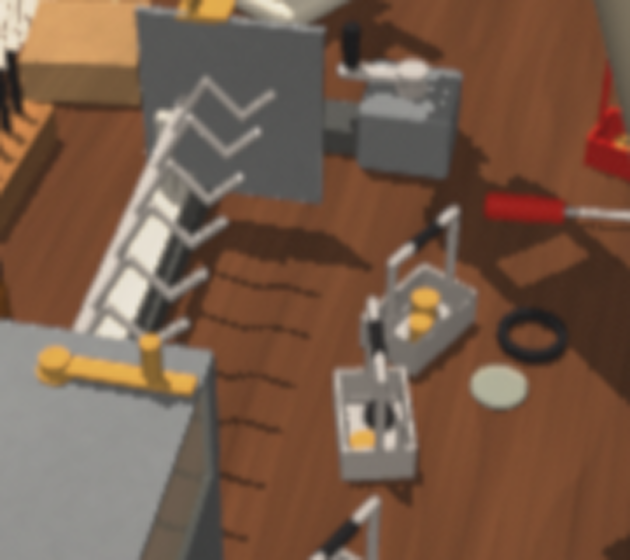

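The side crop shows all six hooks clearly, the crank pointing at the camera's left (+x), and the baskets unmoved. I'll go above basket A.

{"fn": "apply_moves", "kwargs": {"targets": [[85, [-90, 264, 0], [0, 0, -117]], [85, [-90, 264, 0], [0, 0, -117]], [85, [-90, 264, 0], [0, 0, -117]], [85, [-90, 264, 0], [0, 0, -117]], [85, [-90, 264, 0], [0, 0, -117]], [85, [-90, 264, 0], [0, 0, -117]], [85, [-90, 264, 0], [0, 0, -117]], [85, [-90, 264, 0], [0, 0, -117]], [85, [-90, 264, 0], [0, 0, -117]], [85, [-90, 264, 0], [0, 0, -117]], [85, [-90, 264, 0], [0, 0, -117]], [85, [-90, 264, 0], [0, 0, -117]], [85, [-90, 264, 0], [0, 0, -117]], [85, [-90, 264, 0], [0, 0, -117]], [85, [-90, 264, 0], [0, 0, -117]], [85, [-90, 264, 0], [0, 0, -117]]]}}

```text
time_s: 8.25
eef_pos: [446.1, -91.9, 228.9]
ee_rot: [-0.001, 0.852, 0.524, -0.0]
force: [-0.6, -0.8, 0.0]
grip_width: 0.993
grip_force: 0.0
```

```bash
cat >> h.py <<'E'
from scipy.spatial.transform import Rotation as RR
def st():
    s=ctrl.sense(); q=s['ee_rot']; M=RR.from_quat([q[1],q[2],q[3],q[0]]).as_matrix()
    print(round(s['time_s'],2),s['eef_pos'].round(1),'tool-y yaw',np.degrees(np.arctan2(M[1,1],M[0,1])).round(1),s['joints'].round(2),s['force'].round(1),'w',round(s['grip_width']*85.4,1))
def bar(fn,c,r=60,zlo=102):
    p,dd,P=cloud(fn); m=(dd>0)&(abs(P[...,2]-111)<9)&(np.hypot(P[...,0]-c[0],P[...,1]-c[1])<r); q=P[m]
    if len(q)<10: print(fn,'few');return
    rc=cv2.minAreaRect(q[:,:2].astype(np.float32)); dr=np.linalg.svd(q[:,:2]-q[:,:2].mean(0),full_matrices=False)[2][0]
    print(fn,len(q),np.round(rc[0],1),np.round(rc[1],1),'yaw',np.degrees(np.arctan2(dr[1],dr[0])).round(1)%180,'zmax',np.percentile(q[:,2],95).round(1))
E
python3 - <<'E'
from h import *
snap('wrist','w5');st();bar('w5',(445.5,-94.2));bar('w5',(460,35))
E
```

```text
8.3 [446.2 -91.9 229.1] tool-y yaw -26.9 [-0.46  0.16  1.7   0.    1.28  0.01] [ 0.1 -0.2 -0.6] w 85.1
w5 934 [445.2 -91.5] [93.6 11.5] yaw 64.6 zmax 116.3
w5 1407 [457.   37.4] [11.9 92.9] yaw 107.3 zmax 116.3
```

View pics/w5.png

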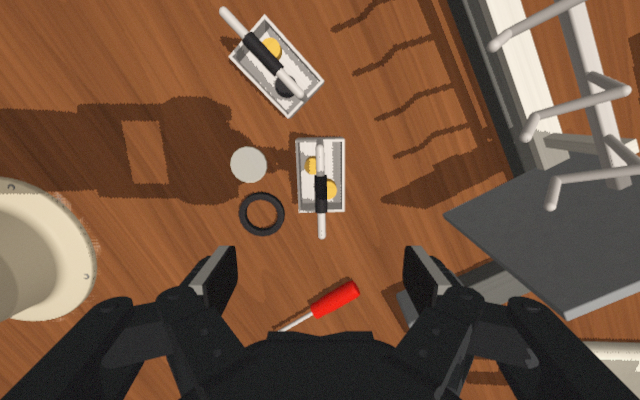

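The wrist view shows basket A's sleeve at (321,190) in line between the fingers, with basket B at (262,60). I'll descend, grip and lift.

{"fn": "apply_moves", "kwargs": {"targets": [[85, [-1, 0, -40], [0, 0, 1]], [85, [-1, 0, -80], [0, 0, 1]], [85, [-1, 0, -120], [0, 0, 1]], [70, [-1, 0, -138], [0, 0, 1]], [0, [-1, 0, -138], [0, 0, 1]], [0, [-1, 0, -138], [0, 0, 1]], [0, [-1, 0, -138], [0, 0, 1]], [0, [-1, 0, -138], [0, 0, 1]], [0, [-1, 0, -138], [0, 0, 1]], [0, [-1, 0, -138], [0, 0, 1]], [0, [-1, 0, -138], [0, 0, 1]], [0, [-1, 0, -138], [0, 0, 1]], [0, [-1, 0, -128], [0, 0, 1]]], "squeeze": 70}}

```text
time_s: 9.6
eef_pos: [444.7, -91.8, 101.5]
ee_rot: [-0.001, 0.848, 0.53, -0.0]
force: [-0.3, -0.5, -1.2]
grip_width: 0.113
grip_force: 68.5
```

```bash
python3 -c "
from h import *
st()
for h in (-153.5,-38.5,76.5):print(tow((0,h)),tow((-115,h)))"
```

```text
9.6 [444.7 -91.8 101.5] tool-y yaw -26.0 [-0.46  0.32  1.87 -0.    0.96 -0.01] [-0.3 -0.5 -1.2] w 9.7
[ 618.5 -125.5] [ 503.6 -130.5]
[613.5 -10.6] [498.6 -15.6]
[608.5 104.3] [493.6  99.3]
```

{"fn": "apply_moves", "kwargs": {"targets": [[0, [0, 0, 40], [0, 0, 0]], [0, [0, 0, 80], [0, 0, 0]], [0, [20, -10, 94], [0, 0, 8]], [0, [40, -25, 94], [0, 0, 16]], [0, [55, -35, 94], [0, 0, 24]], [0, [59, -39, 94], [0, 0, 28.5]], [0, [59, -39, 94], [0, 0, 28.5]], [0, [80, -38, 94], [0, 0, 28.5]], [0, [105, -37, 94], [0, 0, 28.5]], [0, [130, -36, 94], [0, 0, 28.5]], [0, [155, -35, 94], [0, 0, 28.5]], [0, [168, -34, 94], [0, 0, 28.5]], [0, [173, -34, 94], [0, 0, 28.5]], [0, [173, -34, 94], [0, 0, 28.5]], [0, [173, -34, 94], [0, 0, 28.5]]]}}

```text
time_s: 11.1
eef_pos: [617.5, -125.9, 195.8]
ee_rot: [-0.0, 0.692, 0.722, -0.0]
force: [0.7, -0.8, -1.8]
grip_width: 0.112
grip_force: 68.6
```

```bash
python3 - <<'E'
from h import *
st();snap('side','d2');snap('scene','s2');snap('wrist','w6')
a=cv2.imread('pics/d2.png')[80:240,200:360];b=cv2.imread('pics/s2.png')[200:360,260:420]
cv2.imwrite('pics/c5.png',cv2.resize(np.hstack([a,b]),None,fx=2.5,fy=2.5,interpolation=cv2.INTER_CUBIC))
E
```

```text
11.1 [ 617.5 -125.9  195.8] tool-y yaw 2.5 [-0.39  0.57  1.2  -0.    1.37 -0.43] [ 0.7 -0.8 -1.8] w 9.6
```

View pics/c5.png

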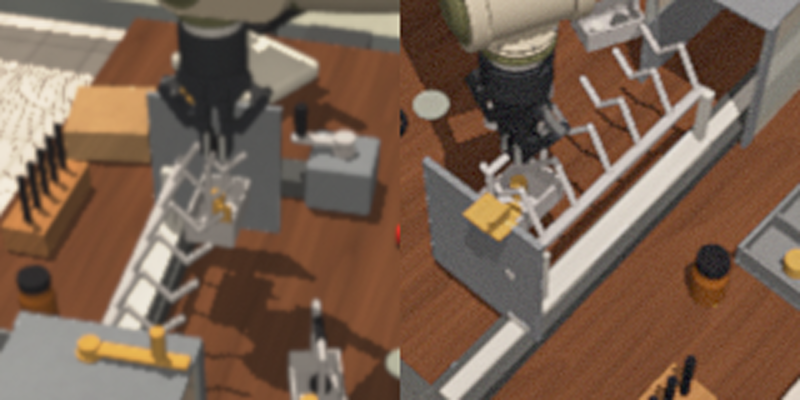

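Basket A hangs from the gripper over hook pair 1 (side crop 215,200), between the wires. I'll lower and release.

{"fn": "apply_moves", "kwargs": {"targets": [[0, [1, 0, -12], [0, 0, 0]], [0, [1, 0, -24], [0, 0, 0]], [0, [1, 0, -36], [0, 0, 0]], [0, [1, 0, -44], [0, 0, 0]], [0, [1, 0, -48], [0, 0, 0]], [0, [1, 0, -48], [0, 0, 0]]]}}

```text
time_s: 11.85
eef_pos: [618.3, -126.0, 149.9]
ee_rot: [-0.0, 0.691, 0.722, -0.001]
force: [-15.1, 2.6, 19.9]
grip_width: 0.111
grip_force: 71.0
```

{"fn": "apply_moves", "kwargs": {"targets": [[0, [-3, 0, 1], [0, 0, 0]], [0, [-4, 0, 0], [0, 0, 0]], [0, [-4, 0, 0], [0, 0, 0]]]}}

```text
time_s: 12.15
eef_pos: [617.8, -126.2, 150.5]
ee_rot: [0.004, 0.691, 0.722, 0.002]
force: [7.1, 2.2, 12.3]
grip_width: 0.112
grip_force: 70.5
```

{"fn": "apply_moves", "kwargs": {"targets": [[0, [2, 0, 0], [0, 0, 0]], [15, [2, 0, 0], [0, 0, 0]], [20, [2, 0, 0], [0, 0, 0]], [28, [2, 0, 0], [0, 0, 0]], [40, [2, 0, 0], [0, 0, 0]], [50, [2, 0, 0], [0, 0, 0]], [50, [2, 0, 20], [0, 0, 0]], [50, [2, 0, 50], [0, 0, 0]], [60, [2, 0, 90], [0, 0, 0]], [85, [-50, 30, 100], [0, 0, 8]], [85, [-100, 70, 100], [0, 0, 15]], [85, [-155, 110, 100], [0, 0, 15]], [85, [-155, 162, 90], [0, 0, 15]], [85, [-155, 162, 90], [0, 0, 15]], [85, [-155, 162, 90], [0, 0, 15]]]}}

```text
time_s: 13.65
eef_pos: [458.5, 38.9, 237.7]
ee_rot: [-0.0, 0.59, 0.808, 0.0]
force: [0.4, -0.5, 0.0]
grip_width: 0.997
grip_force: 0.0
```

```bash
cat >> h.py <<'E'
def hung(fn):
    p,dd,P=cloud(fn); L=P.copy(); L[...,:2]=(P[...,:2]-O)@R
    for k,h in enumerate((-153.5,-38.5,76.5)):
        m=(dd>0)&(abs(L[...,0])<14)&(abs(L[...,1]-h)<18)&(abs(L[...,2]-167)<12); q=L[m]
        print(fn,'hook',k+1,len(q),(q.mean(0).round(1),q[:,2].max().round(1)) if len(q) else '')
E
python3 - <<'E'
from h import *
st();snap('wrist','w7');snap('scene','s3');snap('side','d3')
for f in('w7','s3','d3'):bar(f,(459,36));bar(f,(443.7,232))
hung('s3');hung('d3')
E
```

```text
13.65 [458.5  38.9 237.7] tool-y yaw 17.7 [-0.17  0.16  1.67  0.    1.31 -0.48] [ 0.4 -0.5  0. ] w 85.2
w7 877 [457.   38.2] [11.  92.8] yaw 107.6 zmax 116.5
w7 138 [426.3 196.4] [11.6  7.1] yaw 42.5 zmax 114.5
s3 71 [461.2  35.2] [ 9.4 89.3] yaw 107.2 zmax 115.6
s3 75 [445.  235.3] [91.4 13. ] yaw 67.7 zmax 116.0
d3 94 [457.   37.8] [11.5 94.4] yaw 107.7 zmax 118.3
d3 153 [440.7 236.6] [93.4 12. ] yaw 66.5 zmax 117.3
s3 hook 1 53 (array([   2.9, -154.6,  171. ]), np.float64(176.4))
s3 hook 2 0 
s3 hook 3 0 
d3 hook 1 32 (array([  -2.2, -153.4,  173.5]), np.float64(177.2))
d3 hook 2 0 
d3 hook 3 0
```

Basket A is seated on hook pair 1. Next, basket B.

{"fn": "apply_moves", "kwargs": {"targets": [[85, [0, -2, -45], [0, 0, 0]], [85, [0, -2, -90], [0, 0, 0]], [85, [0, -2, -130], [0, 0, 0]], [70, [0, -2, -147], [0, 0, 0]], [0, [0, -2, -147], [0, 0, 0]], [0, [0, -2, -147], [0, 0, 0]], [0, [0, -2, -147], [0, 0, 0]], [0, [0, -2, -147], [0, 0, 0]], [0, [0, -2, -147], [0, 0, 0]], [0, [0, -2, -147], [0, 0, 0]], [0, [0, -2, -147], [0, 0, 0]], [0, [0, -2, -147], [0, 0, 0]], [0, [0, -2, -100], [0, 0, 0]], [0, [0, -2, -43], [0, 0, 0]], [0, [0, -2, -43], [0, 0, 0]]], "squeeze": 70}}

```text
time_s: 15.3
eef_pos: [462.4, 33.7, 200.2]
ee_rot: [0.005, 0.591, 0.807, 0.002]
force: [0.1, 0.2, -3.3]
grip_width: 0.115
grip_force: 69.1
```

```bash
python3 -c "
from h import *
st()"
```

```text
15.3 [462.4  33.7 200.2] tool-y yaw 17.5 [-0.18  0.2   1.73 -0.    1.2  -0.49] [ 0.1  0.2 -3.3] w 9.8
```

{"fn": "apply_moves", "kwargs": {"targets": [[0, [20, -25, 0], [0, 0, -8]], [0, [40, -50, 0], [0, 0, -15]], [0, [40, -52, 0], [0, 0, -15]], [0, [40, -52, 0], [0, 0, -15]]]}}

```text
time_s: 15.7
eef_pos: [499.9, -18.3, 194.0]
ee_rot: [-0.001, 0.692, 0.722, -0.0]
force: [-0.2, 0.4, -2.5]
grip_width: 0.118
grip_force: 69.1
```

```bash
python3 -c "
from h import *
st();snap('wrist','w8');snap('side','d4')"
```

```text
15.7 [499.9 -18.3 194. ] tool-y yaw 2.5 [-0.27  0.29  1.63  0.    1.22 -0.31] [-0.2  0.4 -2.5] w 10.1
```

View pics/w8.png

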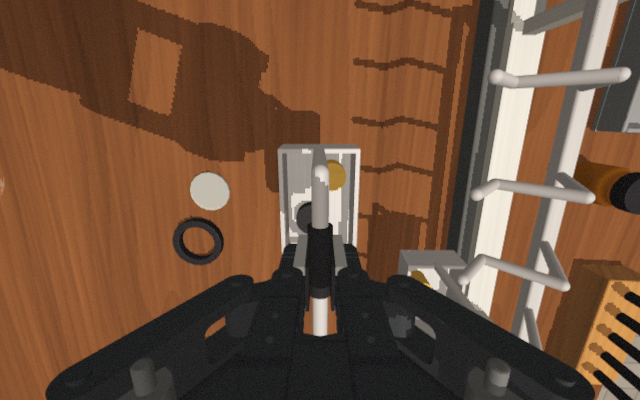

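Basket B is held at the middle of its sleeve (320,258), aligned with the rail. On to hook pair 2.

{"fn": "apply_moves", "kwargs": {"targets": [[0, [25, 2, 0], [0, 0, 0]], [0, [50, 4, 0], [0, 0, 0]], [0, [75, 6, 0], [0, 0, 0]], [0, [100, 8, 0], [0, 0, 0]], [0, [113, 8, 0], [0, 0, 0]], [0, [114, 8, 0], [0, 0, 0]], [0, [114, 8, 0], [0, 0, 0]], [0, [114, 8, -12], [0, 0, 0]], [0, [114, 8, -24], [0, 0, 0]], [0, [114, 8, -36], [0, 0, 0]], [0, [114, 8, -44], [0, 0, 0]], [0, [114, 8, -45], [0, 0, 0]]]}}

```text
time_s: 17.0
eef_pos: [613.0, -10.0, 149.0]
ee_rot: [-0.001, 0.691, 0.722, -0.001]
force: [-8.6, 0.9, 6.3]
grip_width: 0.115
grip_force: 70.0
```

```bash
python3 -c "
from h import *
st();snap('scene','s4');snap('side','d4')
hung('s4');hung('d4')"
```

```text
17.0 [613. -10. 149.] tool-y yaw 2.5 [-0.21  0.58  1.32 -0.    1.25 -0.25] [-8.6  0.9  6.3] w 9.8
s4 hook 1 49 (array([   3.1, -153.5,  171.5]), np.float64(175.9))
s4 hook 2 43 (array([  2.5, -47.8, 170. ]), np.float64(176.9))
s4 hook 3 0 
d4 hook 1 0 
d4 hook 2 54 (array([ -0.2, -30.2, 172.4]), np.float64(178.8))
d4 hook 3 0
```

Seated. I'll release and move over basket C, with the tool y yaw at about -25°.

{"fn": "apply_moves", "kwargs": {"targets": [[0, [-1, 0, 0], [0, 0, 0]], [15, [-1, 0, 0], [0, 0, 0]], [20, [-1, 0, 0], [0, 0, 0]], [28, [-1, 0, 0], [0, 0, 0]], [40, [-1, 0, 0], [0, 0, 0]], [50, [-1, 0, 0], [0, 0, 0]], [50, [-1, 0, 20], [0, 0, 0]], [50, [-1, 0, 50], [0, 0, 0]], [60, [-1, 0, 90], [0, 0, 0]], [85, [-50, 40, 100], [0, 0, -8]], [85, [-90, 80, 100], [0, 0, -16]], [85, [-130, 130, 100], [0, 0, -24]], [85, [-160, 180, 95], [0, 0, -27]], [85, [-169, 225, 90], [0, 0, -27]], [85, [-170, 244, 90], [0, 0, -27]], [85, [-170, 244, 90], [0, 0, -27]], [85, [-170, 244, 90], [0, 0, -27]]]}}

```text
time_s: 18.8
eef_pos: [443.8, 234.9, 239.6]
ee_rot: [0.0, 0.84, 0.542, 0.0]
force: [-0.1, -0.0, -0.2]
grip_width: 1.002
grip_force: 0.0
```

```bash
python3 - <<'E'
from h import *
st();snap('wrist','w9');snap('scene','s5');snap('side','d5')
for f in('w9','s5','d5'):bar(f,(443.7,234))
hung('s5');hung('d5')
E
```

```text
18.8 [443.8 234.9 239.6] tool-y yaw -24.4 [ 0.25  0.26  1.55 -0.    1.33  0.68] [-0.1 -0.  -0.2] w 85.6
w9 875 [441.1 236.4] [92.7 11.1] yaw 66.6 zmax 116.4
s5 75 [443.7 234.3] [89.7 15.3] yaw 67.6 zmax 116.7
d5 152 [442.  236.9] [92.9 12.9] yaw 66.6 zmax 117.8
s5 hook 1 49 (array([   3. , -154.1,  171.3]), np.float64(175.2))
s5 hook 2 43 (array([  2.8, -39.7, 171.4]), np.float64(175.8))
s5 hook 3 0 
d5 hook 1 34 (array([  -2.3, -151.4,  173.3]), np.float64(177.3))
d5 hook 2 33 (array([ -2.6, -35.5, 173.7]), np.float64(178.1))
d5 hook 3 0
```

{"fn": "apply_moves", "kwargs": {"targets": [[85, [-2, 1, -45], [0, 0, 1]], [85, [-2, 1, -90], [0, 0, 1]], [85, [-2, 1, -130], [0, 0, 1]], [70, [-2, 1, -149], [0, 0, 1]], [0, [-2, 1, -149], [0, 0, 1]], [0, [-2, 1, -149], [0, 0, 1]], [0, [-2, 1, -149], [0, 0, 1]], [0, [-2, 1, -149], [0, 0, 1]], [0, [-2, 1, -149], [0, 0, 1]], [0, [-2, 1, -149], [0, 0, 1]], [0, [-2, 1, -149], [0, 0, 1]], [0, [-2, 1, -149], [0, 0, 1]], [0, [-2, 1, -110], [0, 0, 1]], [0, [-2, 1, -70], [0, 0, 1]], [0, [-2, 1, -44], [0, 0, 1]], [0, [-2, 1, -44], [0, 0, 1]], [0, [-2, 1, -44], [0, 0, 1]]], "squeeze": 70}}

```text
time_s: 20.65
eef_pos: [442.0, 234.9, 195.4]
ee_rot: [0.0, 0.836, 0.548, 0.0]
force: [-0.4, -0.0, -1.4]
grip_width: 0.116
grip_force: 69.0
```

{"fn": "apply_moves", "kwargs": {"targets": [[0, [0, -25, 0], [0, 0, 4]], [0, [5, -55, 0], [0, 0, 11]], [0, [15, -90, 0], [0, 0, 18]], [0, [35, -120, 0], [0, 0, 24]], [0, [50, -136, 0], [0, 0, 26]], [0, [52, -136, 0], [0, 0, 26]], [0, [77, -135, 0], [0, 0, 26]], [0, [102, -133, 0], [0, 0, 26]], [0, [127, -132, 0], [0, 0, 26]], [0, [152, -131, 0], [0, 0, 26]], [0, [165, -131, 0], [0, 0, 26]], [0, [166, -131, 0], [0, 0, 26]], [0, [166, -131, 0], [0, 0, 26]], [0, [166, -131, -12], [0, 0, 26]], [0, [166, -131, -24], [0, 0, 26]], [0, [166, -131, -36], [0, 0, 26]], [0, [166, -131, -45], [0, 0, 26]], [0, [166, -131, -46], [0, 0, 26]]]}}

```text
time_s: 22.45
eef_pos: [607.9, 104.0, 149.4]
ee_rot: [-0.0, 0.692, 0.722, -0.0]
force: [-4.4, -0.9, 7.0]
grip_width: 0.113
grip_force: 69.8
```

```bash
python3 -c "
from h import *
st();snap('scene','s6');snap('side','d6')
hung('s6');hung('d6')"
```

```text
22.45 [607.9 104.  149.4] tool-y yaw 2.5 [-0.02  0.58  1.31 -0.    1.25 -0.06] [-4.4 -0.9  7. ] w 9.6
s6 hook 1 50 (array([   3. , -153.6,  170.9]), np.float64(176.7))
s6 hook 2 43 (array([  2.8, -39.5, 171.3]), np.float64(175.9))
s6 hook 3 35 (array([  1. ,  68. , 170.7]), np.float64(177.6))
d6 hook 1 2 (array([  -4.9, -138.3,  172.5]), np.float64(173.3))
d6 hook 2 4 (array([ -4.9, -51.1, 173. ]), np.float64(174.4))
d6 hook 3 66 (array([ -0.2,  84. , 171.5]), np.float64(179.0))
```

{"fn": "apply_moves", "kwargs": {"targets": [[0, [-1, 0, 0], [0, 0, 0]], [15, [-1, 0, 0], [0, 0, 0]], [20, [-1, 0, 0], [0, 0, 0]], [28, [-1, 0, 0], [0, 0, 0]], [40, [-1, 0, 0], [0, 0, 0]], [50, [-1, 0, 0], [0, 0, 0]], [50, [-1, 0, 20], [0, 0, 0]], [50, [-1, 0, 50], [0, 0, 0]], [60, [-1, 0, 90], [0, 0, 0]], [60, [-30, -40, 110], [0, 0, -8]], [60, [-60, -90, 110], [0, 0, -16]], [60, [-90, -140, 110], [0, 0, -24]], [60, [-90, -190, 110], [0, 0, -32]], [60, [-90, -240, 110], [0, 0, -40]], [60, [-90, -290, 110], [0, 0, -48]], [60, [-80, -340, 110], [0, 0, -56]], [60, [-60, -390, 110], [0, 0, -60]], [60, [-40, -440, 110], [0, 0, -60]], [60, [-40, -454, 110], [0, 0, -60]], [60, [-40, -454, 110], [0, 0, -60]]], "squeeze": 30}}

```text
time_s: 24.55
eef_pos: [567.7, -354.3, 257.3]
ee_rot: [-0.001, 0.961, 0.278, -0.001]
force: [-0.8, 0.1, -0.3]
grip_width: 0.701
grip_force: 0.0
```

```bash
python3 - <<'E'
from h import *
st();snap('wrist','w10');snap('scene','s7');snap('side','d7')
hung('s7');hung('d7')
p=cv2.imread('pics/s7.png')[170:370,180:446];q=cv2.imread('pics/w10.png')
cv2.imwrite('pics/c7.png',np.hstack([cv2.resize(p,(400,300)),cv2.resize(q,(400,300))]))
# knob: dark cluster at z~125-140 near expected
for f in('w10','s7','d7'):
    im,dd,P=cloud(f); m=(dd>0)&(abs(P[...,2]-125)<14)&(np.hypot(P[...,0]-568,P[...,1]+350)<25)&(im.max(-1)<70)
    q=P[m]; print(f,len(q),q.mean(0).round(1) if len(q) else '',q.min(0).round(1),q.max(0).round(1))
E
```

```text
24.55 [ 567.7 -354.3  257.3] tool-y yaw -57.7 [-0.73  0.64  0.93 -0.    1.57  0.28] [-0.8  0.1 -0.3] w 59.9
s7 hook 1 52 (array([   3.1, -153.9,  171.5]), np.float64(175.9))
s7 hook 2 43 (array([  2.5, -39.3, 170.8]), np.float64(176.4))
s7 hook 3 36 (array([  3.1,  77.8, 171.2]), np.float64(176.7))
d7 hook 1 32 (array([  -2.3, -153.8,  173.2]), np.float64(177.4))
d7 hook 2 32 (array([ -3. , -35.5, 173.5]), np.float64(177.7))
d7 hook 3 48 (array([ -2.6,  77. , 172.5]), np.float64(176.3))
w10 191 [ 569.3 -344.8  131. ] [ 560.4 -354.1  111.1] [ 576.1 -337.8  137.8]
s7 53 [ 572.9 -349.7  129.4] [ 561.4 -357.   111. ] [ 580.2 -341.5  138.7]
d7 43 [ 565.9 -342.   127.7] [ 559.  -354.7  111.4] [ 574.8 -333.1  138.7]
```

View pics/c7.png

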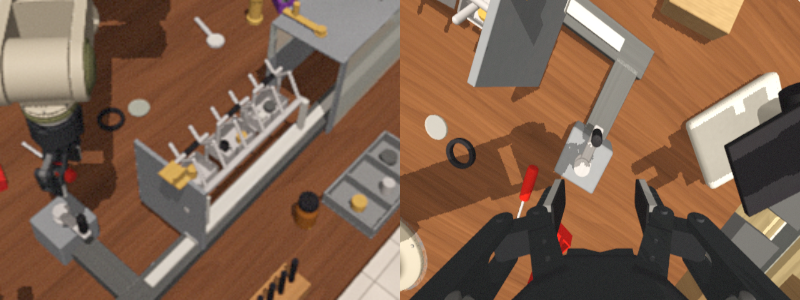

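All three baskets hang on the rail (left half, 205–280, 75–150), and the knob is at (597,137) in the right half. I'll grip it.

{"fn": "apply_moves", "kwargs": {"targets": [[60, [1, 7, -50], [0, 0, 0]], [60, [1, 7, -100], [0, 0, 0]], [60, [1, 7, -145], [0, 0, 0]], [60, [1, 7, -155], [0, 0, 0]], [30, [1, 7, -155], [0, 0, 0]], [10, [1, 7, -155], [0, 0, 0]], [10, [1, 7, -155], [0, 0, 0]], [10, [1, 7, -155], [0, 0, 0]], [10, [1, 7, -155], [0, 0, 0]], [10, [1, 7, -155], [0, 0, 0]]], "squeeze": 30}}

```text
time_s: 25.7
eef_pos: [570.6, -343.8, 107.9]
ee_rot: [0.002, 0.96, 0.28, 0.002]
force: [2.1, 0.2, 8.0]
grip_width: 0.199
grip_force: 29.1
```

```bash
cat > wind.py <<'E'
import numpy as np,sys
# phi list absolute around C; base = commanded (bx,by); turn tool ratio 8/12
from h import st
st()
C=np.array([508.5,-352.5]); ph0,ph1,n,bx,by,turn=map(float,sys.argv[1:7]); n=int(n)
t=np.arange(1,n+1)/n
if len(sys.argv)>7: t=(1-np.cos(np.pi*t))/2
g=10
for k in t:
    a=np.radians(ph0+(ph1-ph0)*k); p=C+60*np.array([np.cos(a),np.sin(a)])
    print([g,[round(p[0]-bx),round(p[1]-by),0],[0,0,round(turn*k)]],end=', ')
E
python3 wind.py 6 246 20 568.7 -347 160
```

```text
25.7 [ 570.6 -343.8  107.9] tool-y yaw -57.5 [-0.72  0.73  1.18  0.    1.23  0.29] [2.1 0.2 8. ] w 17.0
[10, [-3, 13, 0], [0, 0, 8]], [10, [-8, 24, 0], [0, 0, 16]], [10, [-16, 35, 0], [0, 0, 24]], [10, [-25, 43, 0], [0, 0, 32]], [10, [-36, 49, 0], [0, 0, 40]], [10, [-48, 53, 0], [0, 0, 48]], [10, [-60, 54, 0], [0, 0, 56]], [10, [-73, 53, 0], [0, 0, 64]], [10, [-85, 49, 0], [0, 0, 72]], [10, [-95, 43, 0], [0, 0, 80]], [10, [-105, 35, 0], [0, 0, 88]], [10, [-112, 24, 0], [0, 0, 96]], [10, [-117, 13, 0], [0, 0, 104]], [10, [-120, 1, 0], [0, 0, 112]], [10, [-120, -12, 0], [0, 0, 120]], [10, [-117, -24, 0], [0, 0, 128]], [10, [-112, -36, 0], [0, 0, 136]], [10, [-105, -46, 0], [0, 0, 144]], [10, [-95, -54, 0], [0, 0, 152]], [10, [-85, -60, 0], [0, 0, 160]],
```

{"fn": "apply_moves", "kwargs": {"targets": [[10, [0, 4, 1], [0, 0, 0]], [10, [-3, 13, 1], [0, 0, 8]], [10, [-8, 24, 1], [0, 0, 16]], [10, [-16, 35, 1], [0, 0, 24]], [10, [-25, 43, 1], [0, 0, 32]], [10, [-36, 49, 1], [0, 0, 40]], [10, [-48, 53, 1], [0, 0, 48]], [10, [-60, 54, 1], [0, 0, 56]], [10, [-60, 54, 1], [0, 0, 56]]]}}

```text
time_s: 26.6
eef_pos: [509.5, -286.9, 107.8]
ee_rot: [-0.0, 0.715, 0.699, 0.002]
force: [0.9, 13.1, 9.6]
grip_width: 0.194
grip_force: 30.6
```

```bash
python3 - <<'E'
from h import *
st();snap('scene','s8')
print(ctrl.sense()['grip_force'])
snap('wrist','w11')
im,dd,P=cloud('w11'); m=(dd>0)&(abs(P[...,2]-133)<7)&(np.hypot(P[...,0]-508,P[...,1]+292)<30)&(im.max(-1)<60)
q=P[m];print(len(q),q.mean(0),q.min(0),q.max(0))
E
```

```text
26.6 [ 509.5 -286.9  107.8] tool-y yaw -1.2 [-0.71  0.56  1.47  0.    1.11 -0.69] [ 0.9 13.1  9.6] w 16.6
30.68252384662628
1619 [ 508.968553   -285.09910683  134.06893927] [ 487.39535052 -296.43932221  126.00880642] [ 530.96277957 -274.35801318  139.99225634]
```

{"fn": "apply_moves", "kwargs": {"targets": [[10, [-12, -2, 0], [0, 0, 8]], [10, [-24, -7, 0], [0, 0, 16]], [10, [-34, -13, 0], [0, 0, 24]], [10, [-43, -21, 0], [0, 0, 32]], [10, [-50, -31, 0], [0, 0, 40]], [10, [-55, -42, 0], [0, 0, 48]], [10, [-58, -54, 0], [0, 0, 56]], [10, [-58, -66, 0], [0, 0, 64]], [10, [-55, -78, 0], [0, 0, 72]], [10, [-50, -89, 0], [0, 0, 80]], [10, [-43, -99, 0], [0, 0, 88]], [10, [-34, -107, 0], [0, 0, 96]], [10, [-24, -113, 0], [0, 0, 104]], [10, [-24, -113, 0], [0, 0, 104]]], "squeeze": 22}}

```text
time_s: 28.1
eef_pos: [485.2, -404.9, 107.7]
ee_rot: [-0.0, -0.111, 0.994, -0.003]
force: [-5.5, -8.7, 3.5]
grip_width: 0.199
grip_force: 30.5
```

```bash
python3 - <<'E'
from h import *
st();snap('scene','s9');snap('side','d9')
for f in('s9','d9'):
    p,dd,P=cloud(f); L=P.copy(); L[...,:2]=(P[...,:2]-O)@R
    m=(dd>0)&(L[...,0]>-60)&(L[...,0]<100)&(L[...,1]>-260)&(L[...,1]<160)&(L[...,2]>212)&(L[...,2]<222)
    q=L[m];print('paneltop',len(q),np.percentile(q[:,1],[10,50,90]).round(1))
E
```

```text
28.1 [ 485.2 -404.9  107.7] tool-y yaw 102.7 [-0.88  0.65  1.31 -0.    1.18 -2.67] [-5.5 -8.7  3.5] w 17.0
paneltop 191 [-150.6 -136.7 -130.9]
paneltop 195 [-136.7 -131.  -127.6]
```

{"fn": "apply_moves", "kwargs": {"targets": [[30, [0, 0, 0], [0, 0, 0]], [60, [0, 0, 0], [0, 0, 0]], [60, [0, 0, 0], [0, 0, 0]], [60, [0, 0, 45], [0, 0, -8]], [60, [0, 0, 45], [0, 0, -135]], [60, [0, 0, 45], [0, 0, -135]], [60, [0, 0, 45], [0, 0, -135]], [60, [0, 0, 45], [0, 0, -135]], [60, [0, 0, 45], [0, 0, -135]], [60, [0, 0, 45], [0, 0, -135]], [60, [0, 0, 45], [0, 0, -135]], [60, [0, 0, 45], [0, 0, -135]], [60, [0, 0, 45], [0, 0, -135]], [60, [0, 0, 45], [0, 0, -135]], [60, [0, 0, 45], [0, 0, -135]], [60, [0, 0, 45], [0, 0, -135]], [60, [0, 0, 45], [0, 0, -135]], [60, [0, 0, 45], [0, 0, -135]], [60, [0, 0, 45], [0, 0, -135]], [60, [0, 0, 45], [0, 0, -135]]]}}

```text
time_s: 30.2
eef_pos: [485.4, -401.8, 150.7]
ee_rot: [-0.0, 0.877, 0.481, 0.0]
force: [0.1, 0.6, -0.9]
grip_width: 0.7
grip_force: 0.0
```

{"fn": "apply_moves", "kwargs": {"targets": [[60, [0, 0, 0], [0, 0, -135]], [60, [0, 0, 0], [0, 0, -135]], [60, [0, 0, 0], [0, 0, -135]], [60, [0, 0, 0], [0, 0, -135]], [60, [0, 0, 0], [0, 0, -135]], [60, [0, 0, 0], [0, 0, -135]], [60, [0, 0, 0], [0, 0, -135]], [60, [0, 0, 0], [0, 0, -135]], [60, [0, 0, 0], [0, 0, -135]], [60, [0, 0, 0], [0, 0, -135]], [60, [0, 0, 0], [0, 0, -135]], [60, [0, 0, 0], [0, 0, -135]], [60, [0, 0, 0], [0, 0, -135]], [60, [0, 0, 0], [0, 0, -135]], [60, [0, 0, 0], [0, 0, -135]], [60, [0, 0, 0], [0, 0, -135]], [60, [0, 0, 0], [0, 0, -135]]]}}

```text
time_s: 31.9
eef_pos: [485.3, -401.9, 150.7]
ee_rot: [-0.0, 0.781, -0.625, 0.0]
force: [0.0, 0.1, 0.1]
grip_width: 0.7
grip_force: 0.0
```

```bash
python3 - <<'E'
from h import *
st();snap('wrist','w12')
im,dd,P=cloud('w12'); m=(dd>0)&(abs(P[...,2]-134)<5)&(np.hypot(P[...,0]-484,P[...,1]+407)<20)&(im.max(-1)<70)
q=P[m];print(len(q),q.mean(0),q.min(0),q.max(0))
E
```

```text
31.9 [ 485.3 -401.9  150.7] tool-y yaw -167.4 [-0.88  0.61  1.26  0.    1.27  2.04] [0.  0.1 0.1] w 59.8
510 [ 480.54079822 -405.63008119  135.29111767] [ 471.97900385 -413.40004425  129.01694107] [ 489.23500717 -397.2428486   138.47067671]
```

{"fn": "apply_moves", "kwargs": {"targets": [[60, [-3, -3, -30], [0, 0, 0]], [60, [-3, -3, -49], [0, 0, 0]], [40, [-3, -3, -49], [0, 0, 0]], [10, [-3, -3, -49], [0, 0, 0]], [10, [-3, -3, -49], [0, 0, 0]], [10, [-3, -3, -49], [0, 0, 0]], [10, [-3, -3, -49], [0, 0, 0]], [10, [-3, -3, -49], [0, 0, 0]]], "squeeze": 22}}

```text
time_s: 32.75
eef_pos: [482.5, -405.8, 103.1]
ee_rot: [0.001, 0.78, -0.626, 0.001]
force: [-1.7, -2.1, 5.9]
grip_width: 0.204
grip_force: 24.0
```

```bash
python3 wind.py 244 484 20 482.3 -405 160
```

```text
32.75 [ 482.5 -405.8  103.1] tool-y yaw -167.5 [-0.88  0.66  1.31 -0.    1.17  2.04] [-1.7 -2.1  5.9] w 17.4
[10, [12, -6, 0], [0, 0, 8]], [10, [24, -7, 0], [0, 0, 16]], [10, [37, -7, 0], [0, 0, 24]], [10, [49, -3, 0], [0, 0, 32]], [10, [60, 3, 0], [0, 0, 40]], [10, [69, 11, 0], [0, 0, 48]], [10, [77, 21, 0], [0, 0, 56]], [10, [83, 32, 0], [0, 0, 64]], [10, [86, 44, 0], [0, 0, 72]], [10, [86, 57, 0], [0, 0, 80]], [10, [84, 69, 0], [0, 0, 88]], [10, [79, 81, 0], [0, 0, 96]], [10, [72, 91, 0], [0, 0, 104]], [10, [63, 100, 0], [0, 0, 112]], [10, [53, 106, 0], [0, 0, 120]], [10, [41, 111, 0], [0, 0, 128]], [10, [28, 112, 0], [0, 0, 136]], [10, [16, 112, 0], [0, 0, 144]], [10, [4, 108, 0], [0, 0, 152]], [10, [-7, 102, 0], [0, 0, 160]],
```

{"fn": "apply_moves", "kwargs": {"targets": [[10, [12, -5, 0], [0, 0, 8]], [10, [24, -7, 0], [0, 0, 16]], [10, [37, -7, 0], [0, 0, 24]], [10, [49, -3, 0], [0, 0, 32]], [10, [60, 3, 0], [0, 0, 40]], [10, [69, 11, 0], [0, 0, 48]], [10, [77, 21, 0], [0, 0, 56]], [10, [83, 32, 0], [0, 0, 64]], [10, [86, 44, 0], [0, 0, 72]], [10, [86, 57, 0], [0, 0, 80]], [10, [86, 57, 0], [0, 0, 80]]]}}

```text
time_s: 33.85
eef_pos: [570.2, -347.2, 103.1]
ee_rot: [0.001, 1.0, 0.025, 0.002]
force: [8.0, -2.1, 1.3]
grip_width: 0.203
grip_force: 23.7
```

{"fn": "apply_moves", "kwargs": {"targets": [[10, [-2, 12, 0], [0, 0, 8]], [10, [-7, 24, 0], [0, 0, 16]], [10, [-14, 34, 0], [0, 0, 24]], [10, [-23, 43, 0], [0, 0, 32]], [10, [-33, 49, 0], [0, 0, 40]], [10, [-45, 54, 0], [0, 0, 48]], [10, [-58, 55, 0], [0, 0, 56]], [10, [-70, 55, 0], [0, 0, 64]], [10, [-82, 51, 0], [0, 0, 72]], [10, [-93, 45, 0], [0, 0, 80]], [10, [-93, 45, 0], [0, 0, 80]]]}}

```text
time_s: 34.95
eef_pos: [475.0, -302.9, 102.8]
ee_rot: [0.0, 0.75, 0.661, 0.001]
force: [-1.1, 4.5, 8.4]
grip_width: 0.203
grip_force: 24.4
```

```bash
cat >> h.py <<'E'
def railpos(r0=None):
    snap('scene','sr');snap('side','dr')
    for f in('sr','dr'):
        p,dd,P=cloud(f); L=P.copy(); L[...,:2]=(P[...,:2]-O)@R
        m=(dd>0)&(L[...,0]>-60)&(L[...,0]<100)&(L[...,1]>-260)&(L[...,1]<160)&(L[...,2]>212)&(L[...,2]<222)
        q=L[m];print(f,'paneltop',len(q),np.percentile(q[:,1],[10,50,90]).round(1) if len(q) else '')
E
python3 - <<'E'
from h import *
st();railpos()
E
```

```text
34.95 [ 475.  -302.9  102.8] tool-y yaw -7.3 [-0.78  0.52  1.54  0.    1.08 -0.65] [-1.1  4.5  8.4] w 17.3
sr paneltop 177 [-49.  -36.5 -31.3]
dr paneltop 198 [-37.1 -31.5 -28.7]
```

{"fn": "apply_moves", "kwargs": {"targets": [[30, [0, 0, 0], [0, 0, 0]], [60, [0, 0, 0], [0, 0, 0]], [60, [0, 0, 0], [0, 0, 0]], [60, [0, 0, 45], [0, 0, -8]], [60, [0, 0, 45], [0, 0, -100]], [60, [0, 0, 45], [0, 0, -100]], [60, [0, 0, 45], [0, 0, -100]], [60, [0, 0, 45], [0, 0, -100]], [60, [0, 0, 45], [0, 0, -100]], [60, [0, 0, 45], [0, 0, -100]], [60, [0, 0, 45], [0, 0, -100]], [60, [0, 0, 45], [0, 0, -100]], [60, [0, 0, 45], [0, 0, -100]], [60, [0, 0, 45], [0, 0, -100]], [60, [0, 0, 45], [0, 0, -100]], [60, [0, 0, 45], [0, 0, -100]], [60, [0, 0, 45], [0, 0, -100]], [60, [0, 0, 20], [0, 0, -100]], [60, [0, 0, 0], [0, 0, -100]], [60, [0, 0, 0], [0, 0, -100]]]}}

```text
time_s: 37.05
eef_pos: [474.2, -302.1, 99.3]
ee_rot: [-0.001, 0.989, -0.151, -0.002]
force: [-0.3, -0.0, 0.5]
grip_width: 0.703
grip_force: 0.0
```

{"fn": "apply_moves", "kwargs": {"targets": [[40, [0, 0, 0], [0, 0, 0]], [10, [0, 0, 0], [0, 0, 0]], [10, [0, 0, 0], [0, 0, 0]], [10, [0, 0, 0], [0, 0, 0]], [10, [0, 0, 0], [0, 0, 0]], [10, [0, 0, 0], [0, 0, 0]]], "squeeze": 22}}

```text
time_s: 37.65
eef_pos: [475.4, -302.9, 102.6]
ee_rot: [0.0, 0.988, -0.152, 0.0]
force: [-1.6, 3.3, 6.0]
grip_width: 0.203
grip_force: 23.0
```

```bash
python3 wind.py 124 364 20 475 -302.8 160
```

```text
37.65 [ 475.4 -302.9  102.6] tool-y yaw -107.5 [-0.78  0.53  1.54  0.    1.08  1.1 ] [-1.6  3.3  6. ] w 17.4
[10, [-10, -8, 0], [0, 0, 8]], [10, [-17, -18, 0], [0, 0, 16]], [10, [-23, -29, 0], [0, 0, 24]], [10, [-26, -41, 0], [0, 0, 32]], [10, [-26, -54, 0], [0, 0, 40]], [10, [-24, -66, 0], [0, 0, 48]], [10, [-19, -78, 0], [0, 0, 56]], [10, [-12, -88, 0], [0, 0, 64]], [10, [-3, -97, 0], [0, 0, 72]], [10, [7, -104, 0], [0, 0, 80]], [10, [19, -108, 0], [0, 0, 88]], [10, [31, -110, 0], [0, 0, 96]], [10, [44, -109, 0], [0, 0, 104]], [10, [56, -105, 0], [0, 0, 112]], [10, [67, -99, 0], [0, 0, 120]], [10, [77, -91, 0], [0, 0, 128]], [10, [84, -81, 0], [0, 0, 136]], [10, [90, -70, 0], [0, 0, 144]], [10, [93, -58, 0], [0, 0, 152]], [10, [93, -46, 0], [0, 0, 160]],
```

{"fn": "apply_moves", "kwargs": {"targets": [[10, [-9, -8, 0], [0, 0, 8]], [10, [-17, -18, 0], [0, 0, 16]], [10, [-22, -29, 0], [0, 0, 24]], [10, [-25, -41, 0], [0, 0, 32]], [10, [-25, -54, 0], [0, 0, 40]], [10, [-23, -66, 0], [0, 0, 48]], [10, [-19, -78, 0], [0, 0, 56]], [10, [-12, -88, 0], [0, 0, 64]], [10, [-3, -97, 0], [0, 0, 72]], [10, [7, -103, 0], [0, 0, 80]], [10, [19, -107, 0], [0, 0, 88]], [10, [31, -109, 0], [0, 0, 96]], [10, [44, -108, 0], [0, 0, 104]], [10, [56, -105, 0], [0, 0, 112]], [10, [67, -99, 0], [0, 0, 120]], [10, [77, -91, 0], [0, 0, 128]], [10, [84, -81, 0], [0, 0, 136]], [10, [90, -70, 0], [0, 0, 144]], [10, [93, -58, 0], [0, 0, 152]], [10, [93, -46, 0], [0, 0, 160]]]}}

```text
time_s: 39.65
eef_pos: [568.8, -350.1, 102.2]
ee_rot: [0.002, 0.319, 0.948, -0.001]
force: [1.9, -7.6, -2.0]
grip_width: 0.204
grip_force: 22.7
```

```bash
python3 - <<'E'
from h import *
st();railpos()
E
```

```text
39.65 [ 568.8 -350.1  102.2] tool-y yaw 52.8 [-0.73  0.74  1.17 -0.    1.23 -1.65] [ 1.9 -7.6 -2. ] w 17.4
sr paneltop 165 [48.5 62.5 68.2]
dr paneltop 224 [63.8 69.  71.1]
```

{"fn": "apply_moves", "kwargs": {"targets": [[30, [0, 0, 0], [0, 0, 0]], [60, [0, 0, 0], [0, 0, 0]], [60, [0, 0, 0], [0, 0, 0]], [60, [0, 0, 45], [0, 0, -8]], [60, [0, 0, 45], [0, 0, -104]], [60, [0, 0, 45], [0, 0, -104]], [60, [0, 0, 45], [0, 0, -104]], [60, [0, 0, 45], [0, 0, -104]], [60, [0, 0, 45], [0, 0, -104]], [60, [0, 0, 45], [0, 0, -104]], [60, [0, 0, 45], [0, 0, -104]], [60, [0, 0, 45], [0, 0, -104]], [60, [0, 0, 45], [0, 0, -104]], [60, [0, 0, 45], [0, 0, -104]], [60, [0, 0, 45], [0, 0, -104]], [60, [0, 0, 45], [0, 0, -104]], [60, [0, 0, 45], [0, 0, -104]], [60, [0, 0, 20], [0, 0, -104]], [60, [0, 0, 1], [0, 0, -104]], [60, [0, 0, 1], [0, 0, -104]]]}}

```text
time_s: 41.75
eef_pos: [567.2, -348.2, 99.8]
ee_rot: [-0.002, 0.944, 0.331, -0.001]
force: [0.7, 0.3, 0.2]
grip_width: 0.698
grip_force: 0.0
```

{"fn": "apply_moves", "kwargs": {"targets": [[40, [0, 0, 0], [0, 0, 0]], [10, [0, 0, 0], [0, 0, 0]], [10, [0, 0, 0], [0, 0, 0]], [10, [0, 0, 0], [0, 0, 0]], [10, [0, 0, 0], [0, 0, 0]], [10, [0, 0, 0], [0, 0, 0]]], "squeeze": 22}}

```text
time_s: 42.35
eef_pos: [568.4, -349.3, 103.8]
ee_rot: [0.001, 0.944, 0.33, 0.0]
force: [-2.6, 1.3, 5.8]
grip_width: 0.206
grip_force: 22.9
```

```bash
python3 wind.py 3 219 18 567.8 -348.5 144
```

```text
42.35 [ 568.4 -349.3  103.8] tool-y yaw -51.5 [-0.73  0.73  1.17 -0.    1.23  0.17] [-2.6  1.3  5.8] w 17.6
[10, [-1, 12, 0], [0, 0, 8]], [10, [-6, 23, 0], [0, 0, 16]], [10, [-13, 34, 0], [0, 0, 24]], [10, [-22, 43, 0], [0, 0, 32]], [10, [-32, 49, 0], [0, 0, 40]], [10, [-44, 54, 0], [0, 0, 48]], [10, [-56, 56, 0], [0, 0, 56]], [10, [-69, 55, 0], [0, 0, 64]], [10, [-81, 52, 0], [0, 0, 72]], [10, [-92, 46, 0], [0, 0, 80]], [10, [-102, 38, 0], [0, 0, 88]], [10, [-110, 29, 0], [0, 0, 96]], [10, [-115, 18, 0], [0, 0, 104]], [10, [-119, 5, 0], [0, 0, 112]], [10, [-119, -7, 0], [0, 0, 120]], [10, [-117, -20, 0], [0, 0, 128]], [10, [-113, -31, 0], [0, 0, 136]], [10, [-106, -42, 0], [0, 0, 144]],
```

{"fn": "apply_moves", "kwargs": {"targets": [[10, [-1, 12, 0], [0, 0, 8]], [10, [-6, 23, 0], [0, 0, 16]], [10, [-13, 34, 0], [0, 0, 24]], [10, [-22, 43, 0], [0, 0, 32]], [10, [-32, 49, 0], [0, 0, 40]], [10, [-44, 54, 0], [0, 0, 48]], [10, [-56, 56, 0], [0, 0, 56]], [10, [-69, 55, 0], [0, 0, 64]], [10, [-81, 52, 0], [0, 0, 72]], [10, [-92, 46, 0], [0, 0, 80]], [10, [-101, 38, 0], [0, 0, 88]], [10, [-109, 29, 0], [0, 0, 96]], [10, [-114, 18, 0], [0, 0, 104]], [10, [-118, 5, 0], [0, 0, 112]], [10, [-118, -7, 0], [0, 0, 120]], [10, [-116, -20, 0], [0, 0, 128]], [10, [-114, -26, 0], [0, 0, 132]], [10, [-112, -31, 0], [0, 0, 136]], [10, [-109, -36, 0], [0, 0, 140]], [10, [-109, -36, 0], [0, 0, 140]]]}}

```text
time_s: 44.35
eef_pos: [459.5, -385.0, 103.2]
ee_rot: [0.0, 0.012, 1.0, 0.0]
force: [-2.4, 3.0, 5.7]
grip_width: 0.201
grip_force: 23.3
```

```bash
python3 - <<'E'
from h import *
st();railpos()
E
```

```text
44.35 [ 459.5 -385.   103.2] tool-y yaw 88.6 [-0.89  0.6   1.42  0.    1.13 -2.44] [-2.4  3.   5.7] w 17.2
sr paneltop 149 [137.3 150.1 155.9]
dr paneltop 149 [149.4 154.3 158. ]
```

{"fn": "apply_moves", "kwargs": {"targets": [[10, [2, -3, 0], [0, 0, 2]], [10, [4, -5, 0], [0, 0, 4]], [10, [5, -7, 0], [0, 0, 4]], [10, [5, -7, 0], [0, 0, 4]]]}}

```text
time_s: 44.85
eef_pos: [462.6, -389.2, 103.0]
ee_rot: [-0.003, -0.022, 1.0, 0.003]
force: [-14.4, 18.3, 15.6]
grip_width: 0.204
grip_force: 25.0
```

{"fn": "apply_moves", "kwargs": {"targets": [[10, [-2, 3, 0], [0, 0, 0]], [10, [-3, 5, 0], [0, 0, 0]], [40, [-3, 5, 0], [0, 0, 0]], [60, [-3, 5, 0], [0, 0, 0]], [60, [-3, 5, 0], [0, 0, 0]], [60, [-3, 5, 50], [0, 0, 0]], [60, [-3, 5, 100], [0, 0, 0]], [60, [-3, 5, 150], [0, 0, 0]], [60, [-3, 5, 190], [0, 0, -8]], [60, [0, 50, 190], [0, 0, -95]], [60, [0, 90, 190], [0, 0, -95]], [60, [0, 130, 190], [0, 0, -95]], [60, [0, 170, 190], [0, 0, -95]], [60, [0, 210, 190], [0, 0, -95]], [60, [0, 250, 190], [0, 0, -95]], [60, [0, 290, 190], [0, 0, -95]], [60, [0, 330, 190], [0, 0, -95]], [60, [0, 370, 190], [0, 0, -95]], [60, [0, 410, 190], [0, 0, -95]], [60, [0, 410, 190], [0, 0, -95]]]}}

```text
time_s: 46.85
eef_pos: [463.8, 21.3, 292.7]
ee_rot: [-0.0, 0.723, 0.691, 0.0]
force: [-0.1, -0.3, 0.8]
grip_width: 0.701
grip_force: 0.0
```

```bash
python3 - <<'E'
from h import *
st();railpos()
for f in ('sr','dr'):
    im,dd,P=cloud(f); m=(dd>0)&(P[...,2]>243)&(P[...,2]<275)&(np.hypot(P[...,0]-568,P[...,1]-232)<35)
    q=P[m];print(f,len(q),q.mean(0).round(1),q.min(0).round(1),q.max(0).round(1))
s=cv2.imread('pics/sr.png')[140:300,300:480];d=cv2.imread('pics/dr.png')[110:270,170:350]
cv2.imwrite('pics/c8.png',cv2.resize(np.hstack([s,d]),None,fx=2.2,fy=2.2,interpolation=cv2.INTER_CUBIC))
E
```

```text
46.85 [463.8  21.3 292.7] tool-y yaw -2.5 [-0.21  0.14  1.56  0.    1.45 -0.16] [-0.1 -0.3  0.8] w 59.9
sr paneltop 153 [135.2 151.6 156.3]
dr paneltop 122 [150.7 154.9 158.8]
sr 37 [569.4 230.2 258.1] [562.1 224.6 244.5] [575.3 239.4 269.1]
dr 69 [564.2 236.5 259.2] [558.1 227.7 243.4] [572.1 243.4 271.3]
```

View pics/c8.png

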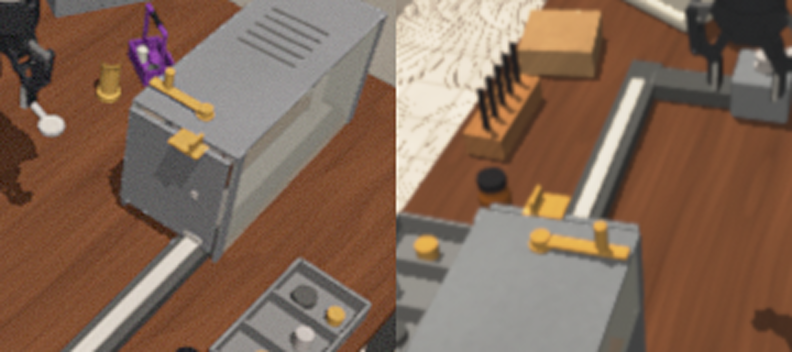

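The panel is closed against the locker. The latch points to -x with its knob at (168,78) on the left and (600,237) on the right; the catch is on the panel. I'll approach the latch knob.

{"fn": "apply_moves", "kwargs": {"targets": [[60, [20, 45, 0], [0, 0, -86]], [60, [42, 90, 0], [0, 0, -86]], [60, [64, 135, 0], [0, 0, -86]], [60, [90, 180, 0], [0, 0, -86]], [60, [103, 212, 0], [0, 0, -86]], [60, [103, 212, 0], [0, 0, -86]], [60, [103, 212, 0], [0, 0, -86]], [60, [103, 212, 0], [0, 0, -86]], [60, [103, 212, 0], [0, 0, -86]], [60, [103, 212, 0], [0, 0, -86]], [60, [103, 212, 0], [0, 0, -86]], [60, [103, 212, 0], [0, 0, -86]], [60, [103, 212, -25], [0, 0, -86]], [60, [103, 212, -49], [0, 0, -86]], [30, [103, 212, -49], [0, 0, -86]], [8, [103, 212, -49], [0, 0, -86]], [8, [103, 212, -49], [0, 0, -86]], [8, [103, 212, -49], [0, 0, -86]], [8, [103, 212, -49], [0, 0, -86]]], "squeeze": 22}}

```text
time_s: 48.85
eef_pos: [567.8, 230.0, 245.1]
ee_rot: [-0.0, 1.0, 0.013, 0.001]
force: [0.6, -0.0, 5.8]
grip_width: 0.156
grip_force: 22.3
```

```bash
python3 - <<'E'
from h import *
st()
H=np.array([633,235.]);b=np.array([567,233])
for k in range(1,13):
    a=np.radians(181.7+8*k); p=H+66*np.array([np.cos(a),np.sin(a)]); print([8,[round(p[0]-b[0]),round(p[1]-b[1]),0],[0,0,8*k]],end=', ')
E
```

```text
48.85 [567.8 230.  245.1] tool-y yaw -88.5 [ 0.19  0.5   1.19 -0.    1.45  1.74] [ 0.6 -0.   5.8] w 13.4
[8, [1, -9, 0], [0, 0, 8]], [8, [3, -18, 0], [0, 0, 16]], [8, [7, -27, 0], [0, 0, 24]], [8, [11, -35, 0], [0, 0, 32]], [8, [17, -42, 0], [0, 0, 40]], [8, [23, -48, 0], [0, 0, 48]], [8, [31, -54, 0], [0, 0, 56]], [8, [39, -58, 0], [0, 0, 64]], [8, [47, -61, 0], [0, 0, 72]], [8, [56, -63, 0], [0, 0, 80]], [8, [66, -64, 0], [0, 0, 88]], [8, [75, -63, 0], [0, 0, 96]],
```

Gripped at 13.4 mm, which matches the knob. Swinging shut.

{"fn": "apply_moves", "kwargs": {"targets": [[8, [1, -9, 0], [0, 0, 8]], [8, [3, -18, 0], [0, 0, 16]], [8, [7, -27, 0], [0, 0, 24]], [8, [11, -35, 0], [0, 0, 32]], [8, [17, -42, 0], [0, 0, 40]], [8, [23, -48, 0], [0, 0, 48]], [8, [31, -54, 0], [0, 0, 56]], [8, [39, -59, 0], [0, 0, 64]], [8, [47, -62, 0], [0, 0, 72]], [8, [56, -64, 0], [0, 0, 80]], [8, [64, -65, 0], [0, 0, 86]], [8, [68, -65, 0], [0, 0, 90]], [8, [71, -65, 0], [0, 0, 90]], [8, [71, -65, 0], [0, 0, 90]]]}}

```text
time_s: 50.25
eef_pos: [635.4, 169.2, 244.8]
ee_rot: [-0.004, 0.696, 0.718, 0.0]
force: [-18.7, 14.9, 10.2]
grip_width: 0.149
grip_force: 23.2
```

```bash
python3 -c "
from h import *
st();snap('scene','sl')"
```

```text
50.25 [635.4 169.2 244.8] tool-y yaw 1.7 [0.08 0.62 1.01 0.01 1.52 0.05] [-18.7  14.9  10.2] w 12.7
```

{"fn": "apply_moves", "kwargs": {"targets": [[8, [-2, 1, 0], [0, 0, 0]], [25, [-2, 1, 0], [0, 0, 0]], [50, [-2, 1, 0], [0, 0, 0]], [60, [-2, 1, 0], [0, 0, 0]], [60, [-2, 1, 0], [0, 0, 0]], [60, [-2, 1, 30], [0, 0, 0]], [60, [-2, 1, 60], [0, 0, 0]], [60, [-50, 1, 80], [0, 0, 0]], [60, [-100, -20, 80], [0, 0, 0]], [60, [-150, -60, 80], [0, 0, 0]], [60, [-190, -100, 80], [0, 0, 0]], [60, [-190, -100, 80], [0, 0, 0]], [60, [-190, -100, 80], [0, 0, 0]]]}}

```text
time_s: 51.6
eef_pos: [446.7, 63.4, 324.4]
ee_rot: [0.001, 0.699, 0.715, 0.0]
force: [0.6, -0.6, 0.3]
grip_width: 0.701
grip_force: 0.0
```

```bash
python3 - <<'E'
from h import *
st();railpos()
for f in('sr','dr'):
    im,dd,P=cloud(f); m=(dd>0)&(P[...,2]>243)&(P[...,2]<275)&(np.hypot(P[...,0]-636,P[...,1]-169)<25)
    q=P[m];print(f,len(q),q.mean(0).round(1))
s=cv2.imread('pics/sr.png')[140:320,250:450];d=cv2.imread('pics/dr.png')[110:290,170:370]
cv2.imwrite('pics/c9.png',cv2.resize(np.hstack([s,d]),None,fx=2,fy=2,interpolation=cv2.INTER_CUBIC))
E
```

```text
51.6 [446.7  63.4 324.4] tool-y yaw 1.3 [-0.12  0.09  1.53 -0.    1.52 -0.14] [ 0.6 -0.6  0.3] w 59.9
sr paneltop 143 [138.2 151.8 156.9]
dr paneltop 134 [150.7 155.1 158.4]
sr 38 [638.5 166.  259.2]
dr 66 [632.8 172.1 258.9]
```

View pics/c9.png

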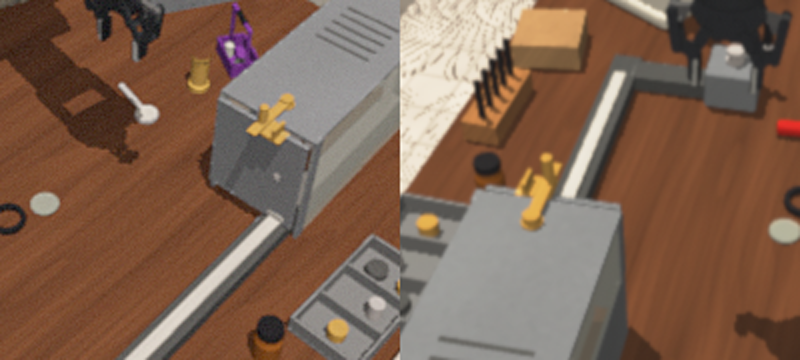

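The latch lies across the panel in its catch, with the knob at (262,112) on the left and (546,165) on the right. It measures (635.6, 169), which matches the closed position. The bench is clear and the robot is away from everything.

```bash
python3 -c "
from h import *
print(ctrl.finish_job())"
```

```text
the job is handed in; nothing more can be done
None
```

I hung all three baskets on their own hook pairs, wound the rail home and shut the latch; the job is handed in, no verdict was returned, and with the panel closed I could not re-check the hung baskets.

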